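Make up the take-away crate and the tasting crate

ROBOT

A 6-joint arm with a two-finger parallel gripper is mounted at the origin on a cart in front of the work surface, level with it; the furniture and walls round the work are solid. World frame = base frame: x ahead of the robot, y to its left, z up, the work surface at z = 0. Lengths are in m, angles in rad, forces in N, time in s.
With the tool pointing down it reaches from about 0.35 to 0.975 m from the base axis. Payload 4.9 kg.
Tool frame: the origin (TCP) lies midway between the tips of the shut fingers; the grasp point (between the pads) lies 19 mm behind it; z points along the fingers, y is the line along which they close (so a half turn about z gives the same grasp; the last joint's range is limited). The gripper opens to 85 mm and grips with 20 to 120 N. Pads are 22 mm wide; open, the fingers measure 114 mm over their backs; the gripper's body (76 mm by 85 mm) begins 54 mm behind the grasp point. The pads swing forward as they close: fully open they stand 13 mm farther back than shut.
Start: joints at [-1.222, 0.053, 1.613, -0, 1.476, -0.119], TCP at [0.282, -0.558, 0.231] pointing down, gripper open.
Joint ranges: [-3.01, 3.01], [-1.01, 2.22], [0.06, 2.58], [-1.02, 4.17], [0.09, 2.62], [-3.14, 3.14]. Speed limits (rad/s): [2.57, 2.57, 3.14, 3.14, 3.14, 3.14].

INTERFACE

Orientations are given as a unit quaternion [w, x, y, z].
In Python, from plant import manip gives the robot as it stands.
- The arm moves only by the tool move_arm, never from a script. Its argument "increments" is one flat list of numbers, 5 for each row, row after row: the shift along the tool's x, y, z in mm, then the turn about the tool's z in rad, then the opening, from 0 (shut) to 1 (fully open). In form: [tx, ty, tz, spin, jaw, tx, ty, tz, spin, jaw, ...]. A call has 1 to 8 rows; each row shifts and turns the commanded pose from where the row before left it, along the tool's axes as they then stand; what a row does not reach is not made up. A row lasts 1/12 s, in which the tool goes at most 41.7 mm and 7.16 degrees, less where a joint would pass 70% of its speed; a pose out of reach is approached as far as the arm can. A call with a gripper value outside its range is refused whole. The fingers move at their own pace and stop on an object; the grip force is fixed at half the most. Time passes only in rows, so rows that do not move let the fingers close. It gives the time, the measured TCP pose, the force, the opening and the grip force at its end, in the units of the state.
- manip.state(): the state, without advancing time (a new reading comes with each control period).
- manip.grab_frame(name): name is "scene" or "top" or "wrist"; returns a dict with "image" (480x640x3 uint8, blue, green, red), "fov_y" (degrees; the focal length in pixels is half the picture's height over the tangent of half this angle, whatever the lens; pixels are square), "cx", "cy" (the principal point, pixels), "eye" and "rotation" of the camera in the world; the wrist camera has in their place "T_tool_cam" (4x4, takes a point from camera to tool coordinates, whose origin is the TCP and whose axes are the flange's). Camera axes: x right, y down, z forward; pixel columns grow to the right and rows downward; lengths in m; the calibration is good to about 2 mm. The wrist camera is an equidistant fisheye: a pixel r from the principal point sees the ray r / f radians off the axis. A picture is of the moment at which its call begins: read the wrist's pose just before it. There is no depth.
- manip.job_done(): hands the job in; it is judged then, once.
The state is a dict: "time": time; "joint_pos": joint angles; "joint_vel": joint speeds; "joint_efforts": joint torques, N m; "tool_pos": TCP position; "tool_rot": TCP orientation; "contact_force": force on the tool from outside, world axes, zero at the start; "ft_torque": the same for the moment, N m; "gripper_width": opening from 0.0 (shut) to 1.0 (fully open); "grasp_force": force on a finger pad.
Only numpy, scipy, OpenCV 4.12 (cv2) and the standard library are available. Lean on these libraries where they do the work, as an engineer would, in place of code of your own. Each camera call takes 0.05 s, during which the arm holds its last target. There are 200 camera calls.

TASK

Make up the two gift crates from the stock on the chest. The dark crate is for taking away: the sealed green half bottle with the gold capsule, the wing corkscrew to open it and the steel stopper to close it again; the pale crate is for tasting now: the opened half bottle with the bare cork and the clean, empty glass. Stand each thing upright in the bay made for it, as it stands now, and leave the dark bottle, the used glass and the wooden stopper standing where they are.

Things in the scene. Friction and masses are not known exactly. Their poses are not given: they have to be found in the camera images.
- dark_crate: Dark wood gift crate, fixed, 98x224x62 mm (x, y, z). Origin: centre of underside, y along its length. Walls 8 thick, 62 high; partitions 51 high. Along y: bottle bay 82x78, centre y +65, floor z 8; corkscrew bay 82x60, centre y -10, floor z 8 (it fits only with its handle along crate x); wooden block, top z 58, with a round hole 46 wide, 18 deep, centre y -75, floor z 40 (stopper). All at x 0
- pale_crate: Pale wood gift crate, fixed, 98x180x62 mm (x, y, z), open on top. Origin: centre of its underside, y along its length, z up. Walls 8 mm thick, 62 high; the partition is 51 high. Bottle bay: 82x78 mm, centre at x 0, y +43; glass bay: 82x80 mm, centre at x 0, y -42; both floors at z 8 mm.
- gold_bottle: Sealed half bottle: green glass, cream label, gold capsule. 59 mm wide, 241 tall, about 0.7 kg, standing. Origin: centre of its underside, z up. Shoulders end at z 183 mm; above is a neck 24 to 28 mm wide up to z 240: take it there (pads centred at z 215).
- corked_bottle: Opened half bottle: pale clear grey-green glass, bare cork standing proud, no capsule. 59 mm wide, 268 tall with the cork, about 0.4 kg, standing. Origin: centre of its underside, z up. Shoulders end at z 183 mm; neck 26 to 28 mm wide up to z 240 (the cork above gives no hold): take it there (pads centred at z 215).
- clean_glass: Clean, empty stemmed tasting glass, colourless. 64 mm wide, 155 tall, about 0.11 kg, standing. Origin: centre of its foot's underside, z up. Take it by the bowl from above, about 60 mm wide (pads centred at z 120); 25 N of grip is enough.
- corkscrew: Silver wing corkscrew with a brown wooden cross handle, standing on its round bell (44 mm wide), wings down at y +-33; all rigid. 43x65x125 mm (x, y, z), about 0.19 kg. Origin: centre of the bell's underside, z up. The handle is a bar 14 mm thick, 65 long, along y, axis at z 119: pinch it across x from above.
- steel_stopper: Bottle stopper with a silver-grey steel ball and collar, standing on the ball with its cork up. 31 mm wide, 56 tall, about 0.06 kg. Origin: centre of its underside, z up. The cork is a plug 20 mm wide from z 34 to 56: take it there (pads centred at z 49).
- dark_bottle: Bystander, stays where it is: half bottle of near-black glass with a silver-white capsule, 59 mm wide, 241 tall, standing. Origin: centre of its underside.
- used_glass: Bystander, stays where it is: tasting glass like the clean one but with pale red wine left in the bowl, 64 mm wide, 155 tall. Origin: centre of its foot's underside.
- wooden_stopper: Bystander, stays where it is: bottle stopper like the steel one but with a brown wooden ball and collar, 31 mm wide, 56 tall. Origin: centre of its underside.
Not all that is in view belongs to the job. What is shaped like the gold_bottle but pink is not meant.

How it is judged:
By the outcome, as a careful person would: the job done as asked, in the order asked, and still so for the second after the job is handed in, with the robot touching nothing.
It also fails if it takes over 131 s, if anything falls off the work surface, if the arm or the gripper's body presses on something with over 40 N, if the wrist force passes 120 N, or if a joint passes its speed limit or range.

## Working session

There is one attempt and no reset: what is moved stays moved. The work goes in short steps, Python scripts to look and compute and a tool call to move; the robot and the scene stay as the last step left them, time stands still between calls to the robot, and variables do not carry over. Pictures are saved under pics/ and viewed, at most 14 in all, crops included, and the job is handed in when it is done.

Besides the shell and the picture viewer there is one more tool, called by a JSON object that holds its "api" and its "payload", one argument or row to a line. move_arm: Moves the arm, as the interface text tells. Its arguments: {"type":"object","properties":{"increments":{"type":"array"}},"required":["increments"]}

```bash
mkdir -p pics
cat > h.py <<'E'
import numpy as np, cv2
from plant import manip
def save(name,cam):
    s=manip.state(); f=manip.grab_frame(cam); cv2.imwrite(f'pics/{name}.png',f['image'])
    d={k:v for k,v in f.items() if k!='image'}; d['state']=s
    np.save(f'pics/{name}.npy',d,allow_pickle=True); return f
def load(name):
    return cv2.imread(f'pics/{name}.png'),np.load(f'pics/{name}.npy',allow_pickle=True).item()
def ray(d,u,v):
    f=240/np.tan(np.radians(d['fov_y'])/2)
    r=np.array([(u-d['cx'])/f,(v-d['cy'])/f,1]); return np.array(d['eye']),np.array(d['rotation'])@r
def onplane(d,u,v,z):
    e,r=ray(d,u,v); return e+r*(z-e[2])/r[2]
def proj(d,p):
    f=240/np.tan(np.radians(d['fov_y'])/2)
    c=np.array(d['rotation']).T@(np.array(p)-np.array(d['eye'])); return c[0]/c[2]*f+d['cx'],c[1]/c[2]*f+d['cy']
E
python3 - <<'E'
from h import *
for n in ('scene','top','wrist'):
    f=save(n+'0',n); print(n,{k:np.round(v,3).tolist() for k,v in f.items() if k!='image'})
print(manip.state())
E
```

```text
scene {'fov_y': 55.68, 'cx': 316.559, 'cy': 240.306, 'eye': [-0.203, 0.514, 0.58], 'rotation': [0.231, -0.416, 0.757, -0.447]}
top {'fov_y': 42.253, 'cx': 323.014, 'cy': 238.888, 'eye': [0.189, 0.085, 1.553], 'rotation': [0.075, -0.593, 0.795, -0.101]}
wrist {'fov_y': 65.706, 'cx': 321.108, 'cy': 239.555, 'T_tool_cam': [[0.0, -0.95, -0.312, 0.08], [1.0, 0.0, 0.0, 0.001], [-0.0, -0.312, 0.95, -0.143], [0.0, 0.0, 0.0, 1.0]]}
{'time': 0.15, 'joint_pos': array([-1.22199442e+00,  5.32253410e-02,  1.61398273e+00, -1.42552365e-05,
        1.47601160e+00, -1.18963280e-01]), 'joint_vel': array([-1.25830476e-03, -2.05546108e-03, -5.79693931e-03, -8.31323124e-04,
       -1.69913976e-03, -2.35845636e-06]), 'joint_efforts': array([ 4.48942374e-04, -3.94237161e+01, -3.70724308e+01, -1.44994442e-04,
        4.61421805e-03, -1.34104414e-05]), 'tool_pos': array([ 0.28165596, -0.55738723,  0.23033049]), 'tool_rot': array([-8.07328503e-04,  9.72773435e-01,  2.31756732e-01, -1.00330410e-04]), 'contact_force': array([ 0.52815315, -0.09419598,  0.34972747]), 'ft_torque': array([-0.04101975,  0.01661399,  0.0123614 ]), 'grasp_force': 0.0, 'gripper_width': 1.0032216060476093}
```

View pics/scene0.png

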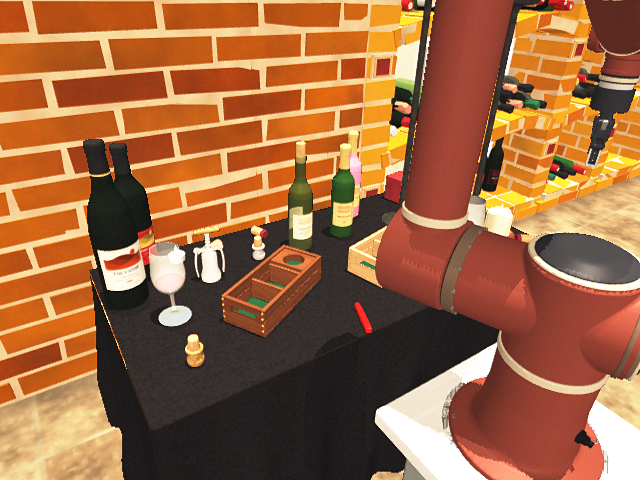

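View pics/top0.png

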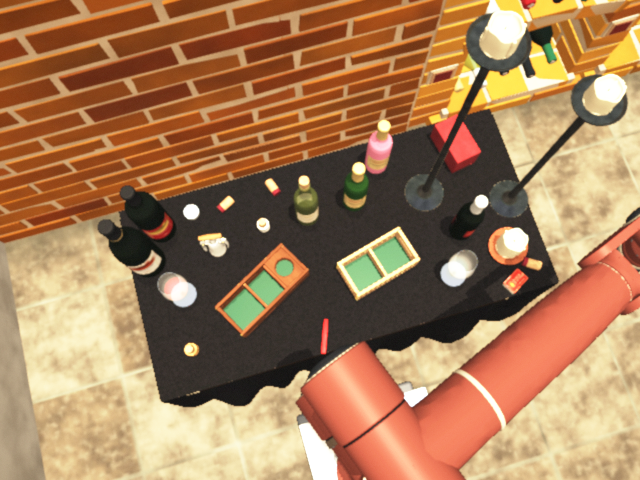

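```bash
sed -i "s/np.array(d\['rotation'\])/RR(d)/g" h.py
cat >> h.py <<'E'
from scipy.spatial.transform import Rotation as R
def q2m(q): return R.from_quat(np.roll(np.array(q),-1)).as_matrix()
def RR(d): return q2m(d['rotation'])
def wray(d,u,v):
    s=d['state']; f=240/np.tan(np.radians(d['fov_y'])/2)
    x,y=u-d['cx'],v-d['cy']; r=np.hypot(x,y)+1e-9; t=r/f
    c=np.array([x/r*np.sin(t),y/r*np.sin(t),np.cos(t)])
    T=np.eye(4);T[:3,:3]=q2m(s['tool_rot']);T[:3,3]=s['tool_pos']; T=T@np.array(d['T_tool_cam'])
    return T[:3,3],T[:3,:3]@c
def wplane(d,u,v,z):
    e,r=wray(d,u,v); return e+r*(z-e[2])/r[2]
def wproj(d,p):
    s=d['state']; f=240/np.tan(np.radians(d['fov_y'])/2)
    T=np.eye(4);T[:3,:3]=q2m(s['tool_rot']);T[:3,3]=s['tool_pos']; T=T@np.array(d['T_tool_cam'])
    c=T[:3,:3].T@(np.array(p)-T[:3,3]); t=np.arctan2(np.hypot(c[0],c[1]),c[2]); h=np.hypot(c[0],c[1])+1e-12
    return c[0]/h*t*f+d['cx'],c[1]/h*t*f+d['cy']
E
python3 - <<'E'
from h import *
i,d=load('top0'); s,ds=load('scene0')
cv2.imwrite('pics/c1.png',cv2.resize(i[120:400,130:350],None,fx=2.7,fy=2.7*0.79*1,interpolation=cv2.INTER_CUBIC)) if 0 else None
a=cv2.resize(i[130:355,140:440],(800,600),interpolation=cv2.INTER_CUBIC)
cv2.imwrite('pics/c1.png',a)
b=cv2.resize(s[120:340,80:380],(800,587),interpolation=cv2.INTER_CUBIC); cv2.imwrite('pics/c2.png',b)
for n,u,v,z in [('pale1',337,262,.062),('pale2',399,229,.062),('pale3',420,264,.062),('pale4',357,297,.062),('tbl',120,210,0),('tbl',160,405,0),('tbl',555,290,0),('tbl',495,112,0)]:
    print(n,np.round(onplane(d,u,v,z),3))
print(q2m(manip.state()['tool_rot']).round(3))
E
```

```text
pale1 [ 0.491 -0.04   0.062]
pale2 [ 0.527 -0.212  0.062]
pale3 [ 0.428 -0.234  0.062]
pale4 [ 0.394 -0.061  0.062]
tbl [0.798 0.458 0.   ]
tbl [0.287 0.467 0.   ]
tbl [ 0.276 -0.552  0.   ]
tbl [ 0.78 -0.58  0.  ]
[[ 0.893  0.451 -0.001]
 [ 0.451 -0.893  0.002]
 [ 0.    -0.002 -1.   ]]
```

View pics/c1.png

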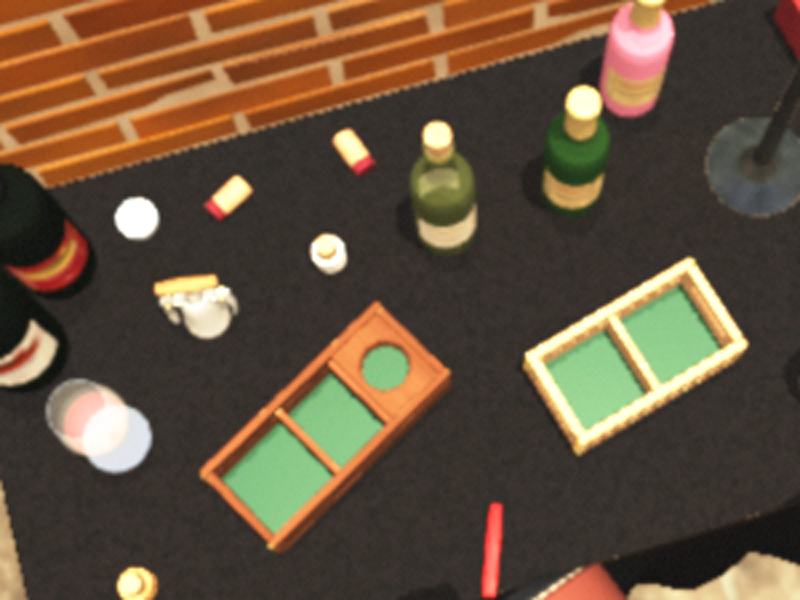

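View pics/c2.png

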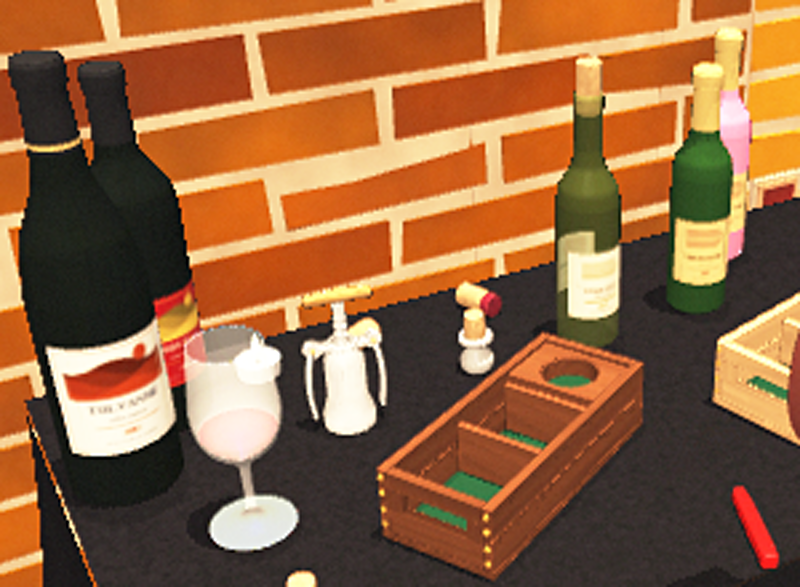

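Run:
```python
from h import *
i,d=load('top0'); s,ds=load('scene0'); k=800/300
T=lambda u,v,z: onplane(d,140+u/k,130+v/k,z)
S=lambda u,v,z: onplane(ds,80+u/k,120+v/k,z)
def two(n,a,b,z):
    e1,r1=ray(d,140+a[0]/k,130+a[1]/k); e2,r2=ray(ds,80+b[0]/k,120+b[1]/k)
    t=np.linalg.lstsq(np.c_[r1,-r2],e2-e1,rcond=None)[0]
    print(n,'top',T(*a,z).round(3),'scene',S(*b,z).round(3),'tri',((e1+r1*t[0]+e2+r2*t[1])/2).round(3))
two('gold',(583,99),(709,67),.241); two('cork',(437,129),(590,59),.268); two('steel',(325,241),(473,312),.056)
two('cs',(186,286),(338,296),.124); two('usedfoot',(118,438),(254,522),.003)
print('handle',T(157,290,.124),T(216,281,.124),S(305,300,.12),S(370,292,.12))
for n,c in (('dark',[(378,304),(450,374),(277,550),(203,473)]),('pale',[(690,261),(746,344),(580,450),(526,358)])):
    P=np.array([T(*x,.062) for x in c]); print(n,P.round(3).tolist(),P.mean(0).round(4),[np.linalg.norm(P[j]-P[(j+1)%4]).round(3) for j in range(4)])
    v=P[0]+P[1]-P[2]-P[3]; print('long axis deg',np.degrees(np.arctan2(v[1],v[0])),[np.degrees(np.arctan2(*(P[a]-P[b])[1::-1])).round(1) for a,b in((0,3),(1,2),(0,1),(3,2))])
g=i[230:300,430:490]; cv2.imwrite('pics/c3.png',cv2.resize(i[180:300,400:560],(800,600),interpolation=cv2.INTER_CUBIC))
```

```text
gold top [ 0.649 -0.135  0.241] scene [ 0.645 -0.134  0.241] tri [ 0.649 -0.136  0.239]
cork top [ 0.649 -0.008  0.268] scene [ 0.644 -0.007  0.268] tri [ 0.649 -0.009  0.266]
steel top [0.648 0.109 0.056] scene [0.648 0.11  0.056] tri [0.648 0.109 0.056]
cs top [0.622 0.238 0.124] scene [0.614 0.241 0.124] tri [0.624 0.238 0.119]
usedfoot top [0.533 0.348 0.003] scene [0.532 0.351 0.003] tri [0.534 0.349 0.001]
handle [0.62588552 0.26319739 0.124     ] [0.61890567 0.21076895 0.124     ] [0.62836581 0.26315115 0.12      ] [0.61488051 0.2146629  0.12      ]
dark [[0.573, 0.078, 0.062], [0.491, 0.032, 0.062], [0.381, 0.225, 0.062], [0.467, 0.272, 0.062]] [0.4779 0.1517 0.062 ] [np.float64(0.094), np.float64(0.222), np.float64(0.098), np.float64(0.221)]
long axis deg -60.82772423836184 [np.float64(-61.3), np.float64(-60.4), np.float64(28.8), np.float64(28.4)]
pale [[0.53, -0.213, 0.062], [0.44, -0.237, 0.062], [0.389, -0.061, 0.062], [0.485, -0.039, 0.062]] [ 0.461  -0.1375  0.062 ] [np.float64(0.093), np.float64(0.183), np.float64(0.098), np.float64(0.179)]
long axis deg -74.79944912278883 [np.float64(-75.5), np.float64(-74.1), np.float64(15.2), np.float64(13.0)]
```

View pics/c3.png

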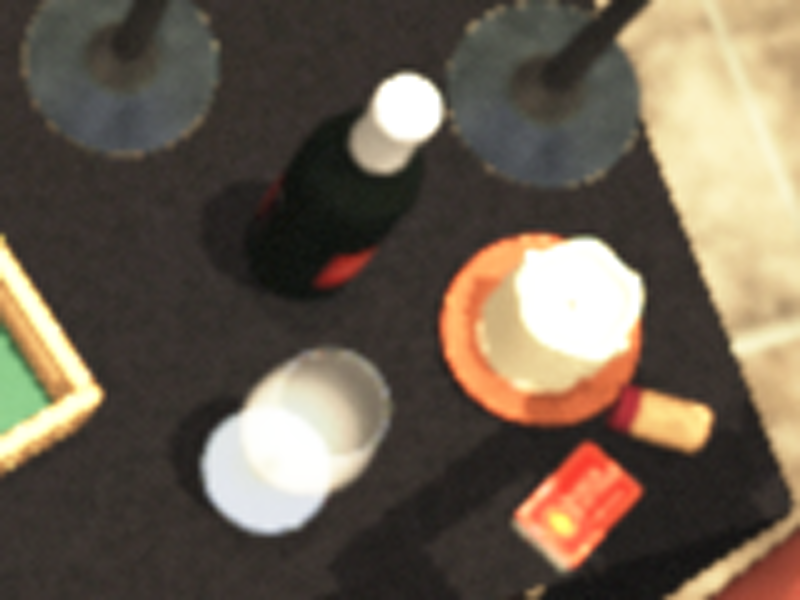

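```bash
cat >> h.py <<'E'
def go(x,y,z,yaw=None,s=None):
    """offsets from the current pose: spin first, then tool-frame shift (mm) after the spin"""
    s=s or manip.state(); M=q2m(s['tool_rot']); yw=np.arctan2(M[1,0],M[0,0]); sp=0
    if yaw is not None:
        sp=-(np.radians(yaw)-yw); sp=(sp+np.pi/2)%np.pi-np.pi/2 
    M2=M@R.from_euler('z',sp).as_matrix()
    d=M2.T@((np.array([x,y,z])-s['tool_pos'])*1000)
    print('yaw now',np.degrees(yw).round(1),'spin',round(sp,3),'rows',round(abs(sp)/.125,1),'shift',d.round(1),'rows',(np.linalg.norm(d)/41.7).round(1),'pos',s['tool_pos'].round(4),'t',s['time'])
E
python3 - <<'E'
from h import *
i,d=load('top0')
C=lambda u,v:(400+u/5,180+v/5)
print('glass foot',onplane(d,*C(267,470),.003).round(3),'rim',onplane(d,*C(318,420),.155).round(3))
print('dark bottle cap',onplane(d,*C(407,107),.241).round(3))
for n,b,t in (('c1',C(120,60),(490,45)),('c2',C(545,90),(598,105))):
    p=onplane(d,*b,0); 
    e,r=ray(d,*t); k=np.dot((p-e)[:2],r[:2])/np.dot(r[:2],r[:2]); print(n,'base',p.round(3),'top',(e+k*r).round(3))
print('pink cap',onplane(d,140+650/2.667,130+3/2.667,.241).round(3))
print('woodstop',onplane(d,191,348,.056).round(3), 'candle',onplane(d,*C(580,300),.1).round(3))
go(0.44,-.14,.36); go(.56,-.13,.36)
E
```

```text
glass foot [ 0.388 -0.319  0.003] rim [ 0.384 -0.31   0.155]
dark bottle cap [ 0.494 -0.372  0.241]
c1 base [ 0.618 -0.32   0.   ] top [ 0.623 -0.314  0.696]
c2 base [ 0.539 -0.528  0.   ] top [ 0.535 -0.53   0.539]
pink cap [ 0.716 -0.216  0.241]
woodstop [0.391 0.354 0.056] candle [ 0.411 -0.467  0.1  ]
yaw now 26.8 spin 0 rows 0.0 shift [ 329.6 -301.4 -129.1] rows 11.1 pos [ 0.2817 -0.5574  0.2303] t 0.15
yaw now 26.8 spin 0 rows 0.0 shift [ 441.2 -256.2 -129.2] rows 12.6 pos [ 0.2817 -0.5574  0.2303] t 0.15
```

{"api": "move_arm", "payload": {
  "increments": [20, -18, -30, 0, 1, 25, -23, -22, 0, 1, 27, -25, -20, 0, 1, 28, -26, -18, 0, 1, 28, -26, -14, 0, 1, 28, -26, -14, 0, 1, 28, -26, -10, 0, 1, 28, -26, 0, 0, 1]
}}

```text
time: 0.82
tool_pos: [0.3831, -0.2867, 0.3618]
tool_rot: [0.002, 0.973, 0.232, 0.001]
contact_force: [0.8, 0.5, 0.4]
gripper_width: 1.001
grasp_force: 0.0
```

{"api": "move_arm", "payload": {
  "increments": [28, -26, 0, 0, 1, 28, -26, 0, 0, 1, 28, -26, 0, 0, 1, 24, -20, 0, 0, 1, 12, -10, 0, 0, 1, 0, 0, 0, 0, 1]
}}

```text
time: 1.32
tool_pos: [0.4415, -0.1347, 0.3588]
tool_rot: [-0.0, 0.972, 0.234, 0.0]
contact_force: [-0.1, -1.0, 1.1]
gripper_width: 1.0
grasp_force: 0.0
```

Run:
```python
from h import *
f=save('w1','wrist'); go(.649,-.135,.36)
```

```text
yaw now 27.0 spin 0 rows 0.0 shift [185.9  93.3  -1.4] rows 5.0 pos [ 0.441  -0.1362  0.3587] t 1.3667
```

View pics/w1.png

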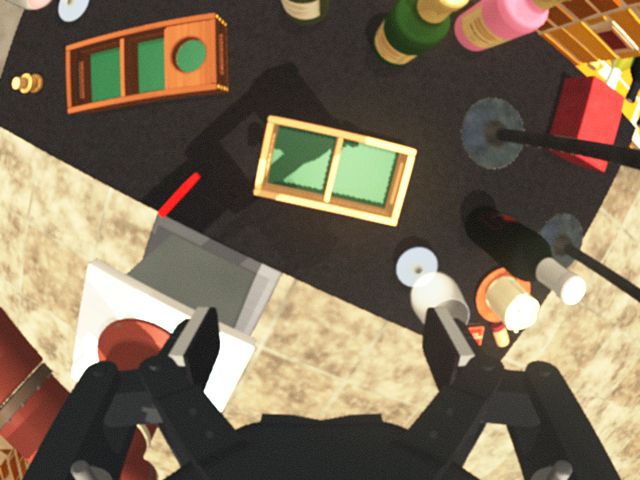

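```bash
cat >> h.py <<'E'
def ortho(img,d,z,cx,cy,hw,px=.0005,wr=True):
    n=int(2*hw/px); o=np.zeros((n,n,2),np.float32); P=wproj if wr else proj
    for r in range(n):
        for c in range(n): o[r,c]=P(d,(cx+hw-r*px,cy+hw-c*px,z))   # up=+x, left=+y
    return cv2.remap(img,o,None,cv2.INTER_LINEAR)
E
python3 - <<'E'
from h import *
i,d=load('w1')
for n,c in (('pale',(.461,-.1375)),('dark',(.478,.152))):
    o=ortho(i,d,.062,*c,.14)
    cv2.imwrite(f'pics/o_{n}.png',o)
a,b=[cv2.imread(f'pics/o_{n}.png') for n in('pale','dark')]
cv2.imwrite('pics/oo.png',cv2.resize(np.hstack([a,b]),(800,400)))
E
```

```text
(no output)
```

View pics/oo.png

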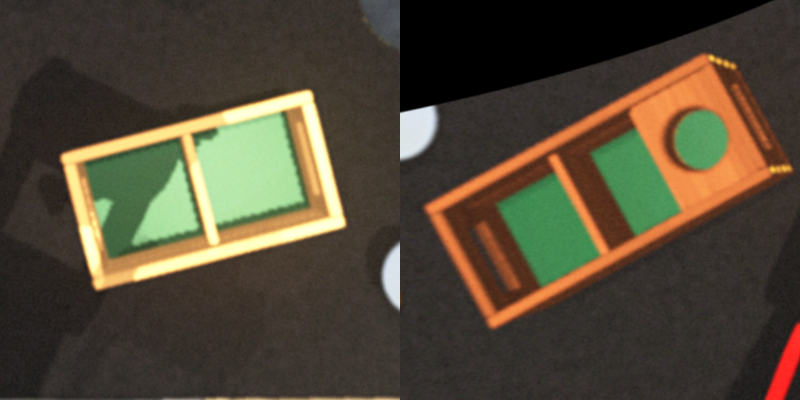

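Run:
```python
from h import *
w=save('w2','wrist'); i,d=load('w2'); t,dt=load('top0')
print(d['state']['tool_pos'],d['state']['tool_rot'],cv2.absdiff(i,load('w1')[0]).mean())
def cen(img,lo,hi,roi,off):
    m=cv2.inRange(cv2.cvtColor(img,cv2.COLOR_BGR2HSV),lo,hi); M=np.zeros_like(m); x0,y0,x1,y1=roi; M[y0:y1,x0:x1]=m[y0:y1,x0:x1]
    c=max(cv2.findContours(M,0,2)[0],key=cv2.contourArea); mm=cv2.moments(c); return mm['m10']/mm['m00'],mm['m01']/mm['m00'],cv2.contourArea(c),c
# green round felt in stopper hole floor z .040, red marker/pencil
for n,img,P,dd,roi in (('w',i,wplane,d,(170,30,215,80)),('t',t,onplane,dt,(272,250,300,285))):
    u,v,a,c=cen(img,(45,60,40),(90,255,255),roi,0); print(n,'hole',u,v,a,P(dd,u,v,.040).round(4))
for n,img,P,dd,roi in (('w',i,wplane,d,(150,160,210,225)),('t',t,onplane,dt,(310,310,340,360))):
    u,v,a,c=cen(img,(0,180,120),(8,255,255),roi,0); print(n,'pen',u,v,a,P(dd,u,v,.006).round(4))
```

```text
[ 0.44101712 -0.13623829  0.35871403] [-2.42000091e-06  9.72400556e-01  2.33317632e-01 -2.03554436e-04] 5.8062532552083335
w hole 189.4014308426073 54.683359830418645 629.0 [0.5208 0.0901 0.04  ]
t hole 284.18832391713744 267.45197740112997 177.0 [0.5193 0.0879 0.04  ]
w pen 177.43177892918825 193.546804835924 482.5 [0.3359 0.0391 0.006 ]
t pen 323.6543209876543 331.44444444444446 13.5 [0.3431 0.0381 0.006 ]
```

Run:
```python
from h import *
i,d=load('w2')
for n,c,lo,hi in (('pale',(.461,-.1375),(10,40,130),(35,200,255)),('dark',(.478,.152),(3,110,60),(16,255,255))):
    o=ortho(i,d,.062,*c,.14,.0005); m=cv2.inRange(cv2.cvtColor(o,cv2.COLOR_BGR2HSV),lo,hi)
    m=cv2.morphologyEx(m,cv2.MORPH_OPEN,np.ones((5,5)))
    k=max(cv2.findContours(m,0,2)[0],key=cv2.contourArea); (u,v),wh,a=cv2.minAreaRect(k); b=cv2.boxPoints(((u,v),wh,a))
    print(n,'centre',(c[0]+(280-v)*.0005).round(4),(c[1]+(280-u)*.0005).round(4),np.array(wh)*.5,a,b.round())
    cv2.drawContours(o,[b.astype(int)],0,(255,0,255),1); cv2.imwrite(f'pics/o_{n}.png',o)
a,b=[cv2.imread(f'pics/o_{n}.png') for n in('pale','dark')]
cv2.imwrite('pics/oo2.png',cv2.resize(np.hstack([a,b]),(800,400)))
# white glass foot
```

```text
Traceback (most recent call last):
AttributeError: 'float' object has no attribute 'round'
```

Run:
```python
from h import *
i,d=load('w2')
for n,c,lo,hi in (('pale',(.461,-.1375),(10,40,130),(35,200,255)),('dark',(.478,.152),(3,110,60),(16,255,255))):
    o=ortho(i,d,.062,*c,.14,.0005); m=cv2.inRange(cv2.cvtColor(o,cv2.COLOR_BGR2HSV),lo,hi)
    m=cv2.morphologyEx(m,cv2.MORPH_OPEN,np.ones((5,5)))
    k=max(cv2.findContours(m,0,2)[0],key=cv2.contourArea); (u,v),wh,a=cv2.minAreaRect(k); b=cv2.boxPoints(((u,v),wh,a))
    print(n,'centre',c[0]+(280-v)*.0005,c[1]+(280-u)*.0005,np.array(wh)*.5,a,b.round().tolist())
    cv2.drawContours(o,[b.astype(int)],0,(255,0,255),1); cv2.imwrite(f'pics/o_{n}.png',o)
a,b=[cv2.imread(f'pics/o_{n}.png') for n in('pale','dark')]
cv2.imwrite('pics/oo2.png',cv2.resize(np.hstack([a,b]),(800,400)))
```

```text
pale centre 0.4680962829589844 -0.13938153076171877 [101.83450317 183.68614197] 75.58988952636719 [[81.0, 213.0], [436.0, 121.0], [487.0, 319.0], [131.0, 410.0]]
dark centre 0.4859220275878906 0.14623297119140624 [106.32736206 242.31999207] 61.40528869628906 [[28.0, 287.0], [453.0, 55.0], [555.0, 242.0], [130.0, 473.0]]
```

View pics/oo2.png

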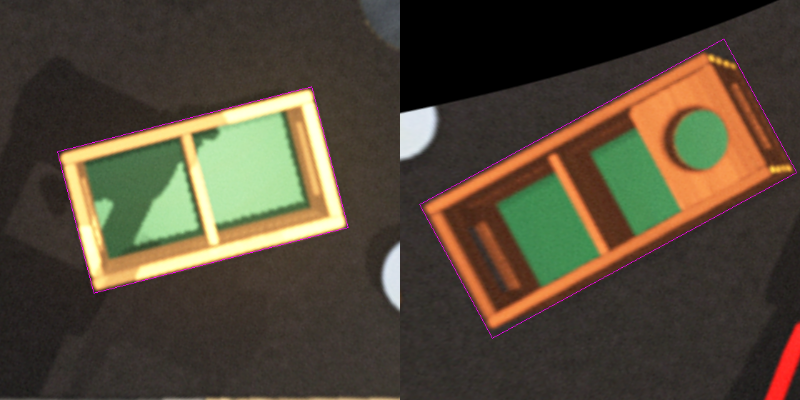

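Run:
```python
from h import *
i,d=load('top0'); s,ds=load('scene0'); k=800/300
P=np.array([onplane(ds,80+u/k,120+v/k,.062) for u,v in ((543,335),(643,359),(487,514),(379,471))]);print(P.round(3),P.mean(0))
W=[onplane(d,140+u/k,130+v/k,.062) for u,v in ((378,304),(450,374),(277,550),(203,473))]
i2,d2=load('w2')
for p in W: print(np.round(wproj(d2,p),1), p.round(3))
print([np.round(wproj(d2,onplane(d,*p,z)),1) for p,z in (((454,274),.003),((303.9,178.7),.268))])
```

```text
[[0.572 0.082 0.062]
 [0.496 0.031 0.062]
 [0.383 0.232 0.062]
 [0.466 0.275 0.062]] [0.47938047 0.15522135 0.062     ]
[211.   17.2] [0.573 0.078 0.062]
[213.   91.4] [0.491 0.032 0.062]
[ 66.2 118.4] [0.381 0.225 0.062]
[64.  50.5] [0.467 0.272 0.062]
[array([414.7, 269.6]), array([ 288.8, -103.8])]
```

View pics/w2.png

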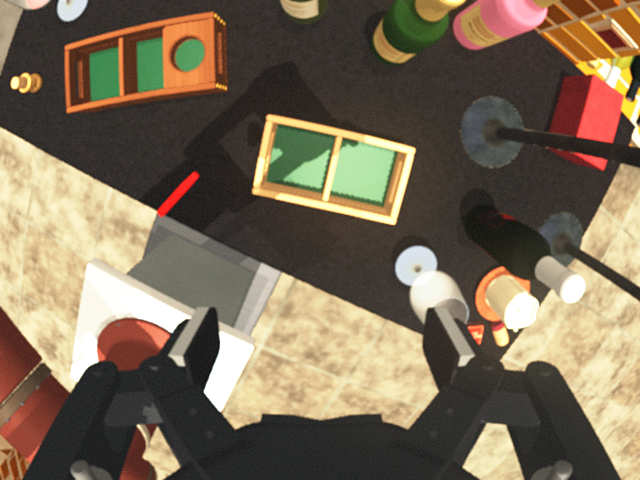

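{"api": "move_arm", "payload": {
  "increments": [30, 15, 0, 0, 1, 37, 18, 0, 0, 1, 37, 18, 0, 0, 1, 37, 19, 0, 0, 1, 30, 15, 0, 0, 1, 14, 8, 0, 0, 1, 0, 0, 0, 0, 1, 0, 0, 0, 0, 1]
}}

```text
time: 2.08
tool_pos: [0.6476, -0.1386, 0.3577]
tool_rot: [-0.0, 0.973, 0.231, -0.001]
contact_force: [-0.3, -0.1, -0.6]
gripper_width: 0.997
grasp_force: 0.0
```

Run:
```python
from h import *
save('w3','wrist'); i,d=load('w3'); go(.649,-.135,.20)
print(np.round(wproj(d,(.649,-.135,.241)),1),np.round(wproj(d,(.645,-.135,.241)),1))
```

```text
yaw now 26.7 spin 0 rows 0.0 shift [  3.4  -2.  158.5] rows 3.8 pos [ 0.6471 -0.1383  0.3585] t 2.1333
[316.5 228.5] [314.1 233.2]
```

View pics/w3.png

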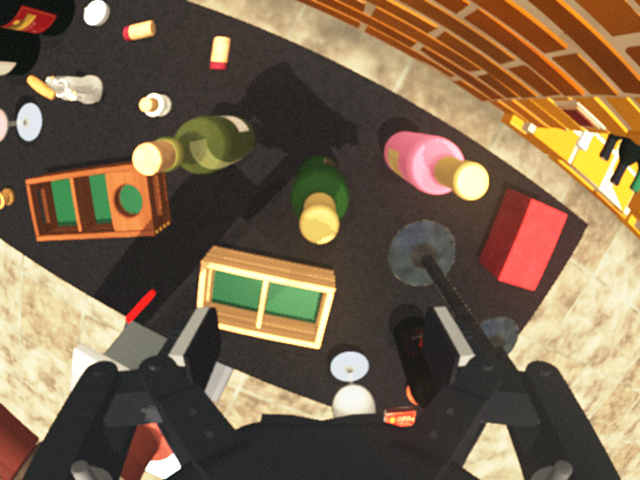

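{"api": "move_arm", "payload": {
  "increments": [3, 0, 30, 0, 1, 0, 0, 40, 0, 1, 0, 0, 40, 0, 1, 0, 0, 30, 0, 1, 0, 0, 18, 0, 1, 0, 0, 0, 0, 1, 0, 0, 0, 0, 0, 0, 0, 0, 0, 0]
}}

```text
time: 2.8
tool_pos: [0.651, -0.1365, 0.2039]
tool_rot: [0.001, 0.973, 0.231, 0.002]
contact_force: [0.1, 0.2, 0.5]
gripper_width: 0.741
grasp_force: 0.0
```

{"api": "move_arm", "payload": {
  "increments": [0, 0, 0, 0, 0, 0, 0, 0, 0, 0, 0, 0, 0, 0, 0, 0, 0, 0, 0, 0, 0, 0, 0, 0, 0, 0, 0, 0, 0, 0]
}}

```text
time: 3.3
tool_pos: [0.6513, -0.1352, 0.2033]
tool_rot: [-0.0, 0.973, 0.232, 0.001]
contact_force: [-1.0, 1.8, 6.4]
gripper_width: 0.274
grasp_force: 58.6
```

{"api": "move_arm", "payload": {
  "increments": [0, 0, -20, 0, 0, 0, 0, -35, 0, 0, 0, 0, -35, 0, 0, -10, -10, -15, 0, 0, -22, -20, 0, 0, 0, -25, -24, 0, 0, 0, -25, -23, 0, 0, 0, -7, -18, 0, 0, 0]
}}

```text
time: 3.97
tool_pos: [0.524, -0.0908, 0.3031]
tool_rot: [-0.001, 0.973, 0.231, -0.004]
contact_force: [-0.7, -1.3, -6.6]
gripper_width: 0.273
grasp_force: 60.0
```

{"api": "move_arm", "payload": {
  "increments": [6, -30, 0, 0, 0, 8, -37, 0, 0, 0, 8, -37, 0, 0, 0, 8, -37, 0, 0, 0, 8, -37, 0, 0, 0, 8, -37, 0, 0, 0, 8, -35, 0, 0, 0, 6, -25, 0, 0, 0]
}}

```text
time: 4.63
tool_pos: [0.4558, 0.184, 0.3038]
tool_rot: [-0.001, 0.973, 0.233, -0.002]
contact_force: [0.0, -0.1, -7.2]
gripper_width: 0.274
grasp_force: 60.1
```

Run:
```python
from h import *
go(.4485,.211,.32)
```

```text
yaw now 26.9 spin 0 rows 0.0 shift [  5.7 -27.4 -16.2] rows 0.8 pos [0.4558 0.184  0.3038] t 4.6333
```

{"api": "move_arm", "payload": {
  "increments": [3, -17, 0, 0, 0, 3, -10, 0, 0, 0, 0, 0, 0, 0, 0, 0, 0, 0, 0, 0]
}}

```text
time: 4.97
tool_pos: [0.4508, 0.2078, 0.3047]
tool_rot: [0.001, 0.973, 0.232, -0.001]
contact_force: [-0.0, 0.1, -6.3]
gripper_width: 0.273
grasp_force: 60.2
```

Run:
```python
from h import *
save('w4','wrist'); i,d=load('w4'); go(.4485,.211,.2133)
save('s4','scene'); save('t4','top')
cv2.imwrite('pics/c4.png',np.hstack([cv2.resize(load('s4')[0][110:350,60:380],(400,300)),cv2.resize(load('t4')[0][130:370,120:440],(400,300))]))
cv2.imwrite('pics/c4.png',np.vstack([cv2.imread('pics/c4.png'),np.hstack([cv2.resize(i,(400,300)),np.zeros((300,400,3),np.uint8)])]))
```

```text
yaw now 26.8 spin 0 rows 0.0 shift [-0.5 -4.5 91.8] rows 2.2 pos [0.4511 0.2074 0.3051] t 5.0167
```

View pics/c4.png

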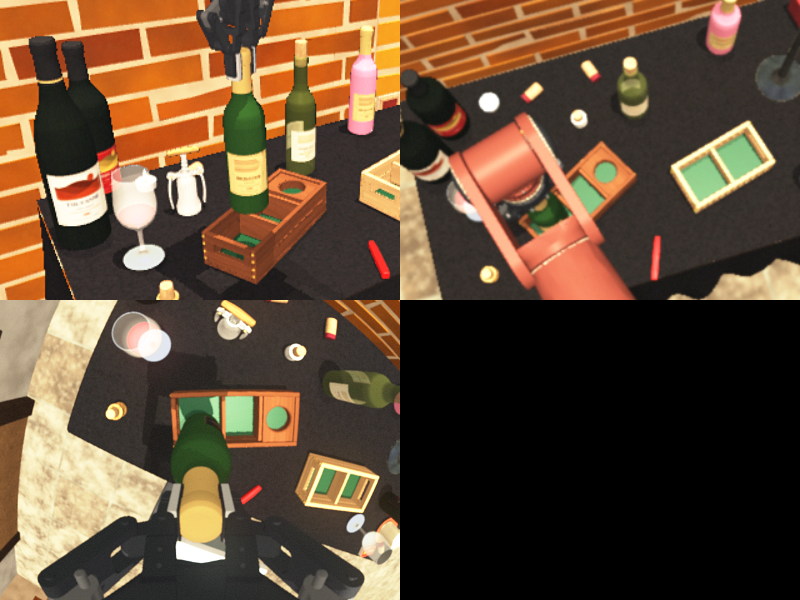

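Run:
```python
from h import *
i,d=load('w4')
P=np.array([wplane(d,u*1.6,(v-300)*1.6,.062) for u,v in ((171,392),(298,391),(297,446),(173,447))]); print(P.round(3),P.mean(0).round(4),np.linalg.norm(P-np.roll(P,1,0),axis=1).round(3))
v=P[0]+P[3]-P[1]-P[2]; print(np.degrees(np.arctan2(v[1],v[0])))
cv2.imwrite('pics/c5.png',cv2.resize(i[120:300,250:500],(800,576)))
```

```text
[[0.477 0.275 0.062]
 [0.582 0.082 0.062]
 [0.496 0.03  0.062]
 [0.392 0.231 0.062]] [0.4865 0.1544 0.062 ] [0.096 0.219 0.101 0.227]
118.05600197643746
```

View pics/c5.png

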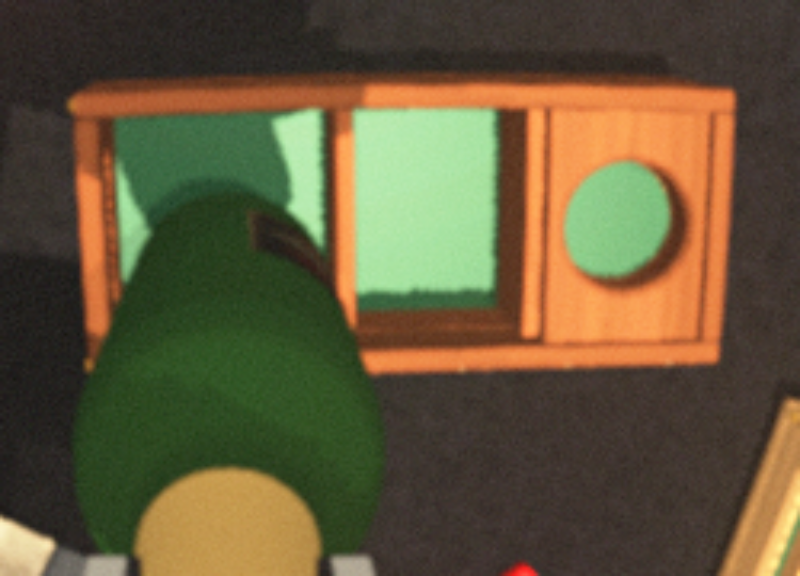

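{"api": "move_arm", "payload": {
  "increments": [1, -3.5, 15, 0, 0, 0, 0, 20, 0, 0, 0, 0, 20, 0, 0, 0, 0, 15, 0, 0, 0, 0, 10, 0, 0, 0, 0, 6, 0, 0, 0, 0, 3, 0, 0, 0, 0, 0, 0, 0]
}}

```text
time: 5.78
tool_pos: [0.4505, 0.2115, 0.2169]
tool_rot: [0.0, 0.973, 0.231, -0.0]
contact_force: [-0.5, 0.5, -7.3]
gripper_width: 0.276
grasp_force: 60.2
```

{"api": "move_arm", "payload": {
  "increments": [0, 0, 2, 0, 0, 0, 0, 2, 0, 0, 0, 0, 1, 0, 0, 0, 0, 0, 0, 0]
}}

```text
time: 6.12
tool_pos: [0.4504, 0.2119, 0.2122]
tool_rot: [-0.0, 0.973, 0.232, 0.0]
contact_force: [-0.3, 0.6, -7.2]
gripper_width: 0.274
grasp_force: 60.2
```

{"api": "move_arm", "payload": {
  "increments": [0, 0, 1, 0, 0, 0, 0, 1, 0, 0, 0, 0, 0, 0, 0]
}}

```text
time: 6.37
tool_pos: [0.451, 0.2121, 0.2116]
tool_rot: [-0.0, 0.973, 0.232, 0.001]
contact_force: [-0.4, -0.8, 0.4]
gripper_width: 0.275
grasp_force: 60.8
```

{"api": "move_arm", "payload": {
  "increments": [0, 0, 0, 0, 0.7, 0, 0, 0, 0, 0.7, 0, 0, 0, 0, 0.7, 0, 0, -15, 0, 0.7, 0, 0, -30, 0, 0.7, 0, 0, -35, 0, 0.7, 0, 0, -20, 0, 0.7]
}}

```text
time: 6.95
tool_pos: [0.4513, 0.2122, 0.3142]
tool_rot: [-0.0, 0.973, 0.232, 0.003]
contact_force: [0.4, 0.6, 0.1]
gripper_width: 0.698
grasp_force: 0.0
```

Run:
```python
from h import *
i,d=load('top0')
for u,v in ((148,265),(162,232)): print(onplane(d,u,v,0).round(3))
for u,v in ((112,229),(127,192)): print(onplane(d,u,v,.3).round(3))
go(.60,.225,.31,80)
```

```text
[0.634 0.42  0.   ]
[0.709 0.366 0.   ]
[0.644 0.41  0.3  ]
[0.715 0.363 0.3  ]
yaw now 26.8 spin -0.928 rows 7.4 shift [ 38.4 144.2   5. ] rows 3.6 pos [0.4513 0.2122 0.3142] t 6.95
```

{"api": "move_arm", "payload": {
  "increments": [25, 10, 0, 0, 0.7, 35, 14, 0, 0, 0.7, 37, 15, 0, 0, 0.7, 28, 11, 0, 0, 0.7, 14, 5, 0, 0, 0.7]
}}

```text
time: 7.37
tool_pos: [0.6022, 0.2252, 0.3094]
tool_rot: [0.0, 0.973, 0.231, 0.0]
contact_force: [-1.2, 0.6, -0.2]
gripper_width: 0.697
grasp_force: 0.0
```

{"api": "move_arm", "payload": {
  "increments": [0, 0, 0, -0.115, 0.7, 0, 0, 0, -0.12, 0.7, 0, 0, 0, -0.12, 0.7, 0, 0, 0, -0.12, 0.7, 0, 0, 0, -0.12, 0.7, 0, 0, 0, -0.12, 0.7, 0, 0, 0, -0.12, 0.7, 0, 0, 0, -0.093, 0.7]
}}

```text
time: 8.03
tool_pos: [0.5995, 0.2255, 0.3103]
tool_rot: [0.0, 0.764, 0.645, 0.0]
contact_force: [0.5, 0.3, 0.4]
gripper_width: 0.697
grasp_force: 0.0
```

{"api": "move_arm", "payload": {
  "increments": [0, 0, 0, 0, 0.7, 0, 0, 0, 0, 0.7]
}}

```text
time: 8.2
tool_pos: [0.5994, 0.2255, 0.3102]
tool_rot: [0.0, 0.767, 0.642, 0.0]
contact_force: [-0.4, 0.4, -0.6]
gripper_width: 0.704
grasp_force: 0.0
```

Run:
```python
from h import *
save('w5','wrist'); i,d=load('w5'); go(.624,.238,.31,80)
print(np.round(wproj(d,(.624,.238,.119)),1))
h=cv2.cvtColor(i,cv2.COLOR_BGR2HSV); u,v=map(int,wproj(d,(.624,.238,.119)))
m=cv2.inRange(h,(8,60,90),(30,255,255)); M=np.zeros_like(m); M[max(0,v-70):v+70,u-70:u+70]=m[max(0,v-70):v+70,u-70:u+70]
for c in sorted(cv2.findContours(M,0,2)[0],key=cv2.contourArea)[-3:]:
    r=cv2.minAreaRect(c); print(r,cv2.contourArea(c))
    b=cv2.boxPoints(r); e=[(b[j]+b[(j+1)%4])/2 for j in range(4)]
    if r[1][0]*r[1][1]>0:
        W=[wplane(d,*p,.119) for p in e]; D=[W[0]-W[2],W[1]-W[3]]; L=max(D,key=np.linalg.norm)
        print(wplane(d,*r[0],.119).round(4),'len',[np.linalg.norm(x).round(3) for x in D],np.degrees(np.arctan2(L[1],L[0])))
cv2.imwrite('pics/c6.png',np.hstack([cv2.resize(i[max(0,v-90):v+90,u-120:u+120],(400,300)),cv2.resize(i,(400,300))]))
```

```text
yaw now 79.8 spin -0.003 rows 0.0 shift [16.6 22.1  0.2] rows 0.7 pos [0.5993 0.2255 0.3102] t 8.25
[344.5 190.5]
((376.173095703125, 257.1346130371094), (12.159199714660645, 2.1572775840759277), 11.309932708740234) 7.5
[0.6441 0.1682 0.119 ] len [np.float64(0.012), np.float64(0.002)] 157.77905979019434
((284.0, 248.0), (20.0, 22.0), 0.0) 206.0
[0.5581 0.1932 0.119 ] len [np.float64(0.019), np.float64(0.022)] 77.98409375911629
((350.0, 184.5), (71.0, 24.0), 90.0) 936.5
[0.6299 0.2427 0.119 ] len [np.float64(0.066), np.float64(0.022)] 80.8265750390735
```

Run:
```python
from h import *
i,d=load('w5'); h=cv2.cvtColor(i,cv2.COLOR_BGR2HSV)
m=cv2.inRange(h,(8,60,90),(30,255,255))[140:230,325:380]
n,l,st,ce=cv2.connectedComponentsWithStats(m); k=1+np.argmax(st[1:,4]); m=(l==k)
for r in range(0,90,4): print(''.join('#' if x else '.' for x in m[r]))
```

```text
.......................................................
.......................................................
.......................................................
..............##.........##............................
...............###........###..........................
...............#################.......................
..................##############.......................
..................###############......................
..................###############......................
..................###############......................
.............##..################......................
.............#..##################.#...................
................###################....................
................##################.....................
.................#################.....................
.................################......................
...............##################......................
................#################......................
...................#############.......................
...................#############.......................
......................#######..........................
.......................................................
.......................................................
```

{"api": "move_arm", "payload": {
  "increments": [9, 13, 15, 0, 0.7, 9, 13, 25, 0, 0.7, 0, 0, 30, 0, 0.7, 0, 0, 25, 0, 0.7, 0, 0, 10, 0, 0.7, 0, 0, 0, 0, 0.7, 0, 0, 0, 0, 0.7]
}}

```text
time: 8.83
tool_pos: [0.628, 0.2387, 0.2054]
tool_rot: [-0.0, 0.766, 0.642, -0.0]
contact_force: [0.3, 0.2, 0.4]
gripper_width: 0.698
grasp_force: 0.0
```

Run:
```python
from h import *
save('w6','wrist'); i,d=load('w6'); go(.628,.239,.102,80)
u,v=map(int,wproj(d,(.628,.239,.119))); print(u,v); h=cv2.cvtColor(i,cv2.COLOR_BGR2HSV)
y0,x0=v-80,u-70
m=cv2.inRange(h,(8,60,90),(30,255,255))[y0:v+80,x0:u+70]
n,l,st,ce=cv2.connectedComponentsWithStats(m); k=1+np.argmax(st[1:,4]); m=(l==k); print(x0,y0,st[k],ce[k])
for r in range(0,160,6): print(y0+r,''.join('#' if x else '.' for x in m[r,::2]))
```

```text
yaw now 79.9 spin -0.001 rows 0.0 shift [-1.000e-01 -1.100e+00  1.051e+02] rows 2.5 pos [0.6288 0.2388 0.2071] t 8.8833
320 244
250 164 [  60   40   25   83 1687] [72.15530528 81.07883817]
164 ......................................................................
170 ......................................................................
176 ......................................................................
182 ......................................................................
188 ......................................................................
194 ......................................................................
200 ......................................................................
206 ................................########..............................
212 ................................#########.............................
218 ................................#########.............................
224 ...............................###########............................
230 ...............................###########............................
236 .......
[... 413 characters left out ...]
.........................
272 ................................##########............................
278 ................................##########............................
284 .................................########.............................
290 ......................................................................
296 ......................................................................
302 ......................................................................
308 ......................................................................
314 ......................................................................
320 ......................................................................
```

{"api": "move_arm", "payload": {
  "increments": [0, 0, 25, 0, 0.7, 0, 1, 30, 0, 0.7, 0, 0, 25, 0, 0.7, 0, 0, 18, 0, 0.7, 0, 0, 7, 0, 0.7, 0, 0, 0, 0, 0, 0, 0, 0, 0, 0, 0, 0, 0, 0, 0]
}}

```text
time: 9.55
tool_pos: [0.6308, 0.2389, 0.1031]
tool_rot: [0.001, 0.766, 0.643, 0.002]
contact_force: [0.0, -0.4, 1.4]
gripper_width: 0.28
grasp_force: 0.0
```

{"api": "move_arm", "payload": {
  "increments": [0, 0, 0, 0, 0, 0, 0, 0, 0, 0, 0, 0, 0, 0, 0, 0, 0, 0, 0, 0, 0, 0, 0, 0, 0, 0, 0, 0, 0, 0]
}}

```text
time: 10.05
tool_pos: [0.6305, 0.2391, 0.103]
tool_rot: [0.001, 0.766, 0.643, 0.002]
contact_force: [-0.8, 0.4, 5.7]
gripper_width: 0.146
grasp_force: 58.5
```

{"api": "move_arm", "payload": {
  "increments": [0, 0, -20, 0, 0, 0, 0, -35, 0, 0, 0, 0, -40, 0, 0, 0, 0, -35, 0, 0, 0, 0, -20, 0, 0]
}}

```text
time: 10.47
tool_pos: [0.6304, 0.2388, 0.2559]
tool_rot: [0.002, 0.766, 0.643, 0.003]
contact_force: [0.6, -0.1, 0.3]
gripper_width: 0.149
grasp_force: 58.9
```

{"api": "move_arm", "payload": {
  "increments": [0, 0, 0, 0.1, 0, 0, 0, 0, 0.12, 0, 0, 0, 0, 0.12, 0, 0, 0, 0, 0.12, 0, 0, 0, 0, 0.12, 0, 0, 0, 0, 0.12, 0, 0, 0, 0, 0.12, 0, 0, 0, 0, 0.075, 0]
}}

```text
time: 11.13
tool_pos: [0.6287, 0.2384, 0.2497]
tool_rot: [0.0, 0.969, 0.245, -0.0]
contact_force: [0.3, 0.6, -2.0]
gripper_width: 0.146
grasp_force: 58.9
```

Run:
```python
from h import *
go(.4863,.145,.255,28.6)
```

```text
yaw now 28.4 spin -0.004 rows 0.0 shift [-169.7   13.8   -5.2] rows 4.1 pos [0.6287 0.2384 0.2497] t 11.1333
```

{"api": "move_arm", "payload": {
  "increments": [-20, 2, -5, 0, 0, -32, 3, 0, 0, 0, -34, 3, 0, 0, 0, -34, 3, 0, 0, 0, -30, 2, 0, 0, 0, -20, 1, 0, 0, 0, 0, 0, 0, 0, 0, 0, 0, 0, 0, 0]
}}

```text
time: 11.8
tool_pos: [0.4862, 0.1443, 0.2553]
tool_rot: [0.0, 0.969, 0.247, 0.001]
contact_force: [0.6, 0.4, -1.3]
gripper_width: 0.143
grasp_force: 58.8
```

Run:
```python
from h import *
save('w7','wrist'); save('s7','scene'); i,d=load('w7'); go(.4863,.145,.113,28.6)
print('crate corners pred',[np.round(wproj(d,np.r_[np.array([.4815,.1538])+a*np.array([.878,.479])+b*np.array([-.479,.878]),.062]),0) for a,b in ((.049,.112),(.049,-.112),(-.049,-.112),(-.049,.112))])
s,ds=load('s7'); c=cv2.resize(s[170:350,200:360],(400,450)); w=cv2.resize(i[100:460,160:480],(400,450)); cv2.imwrite('pics/c7.png',np.hstack([c,w]))
```

```text
yaw now 28.7 spin 0.002 rows 0.0 shift [ -0.6  -0.6 142.2] rows 3.4 pos [0.487  0.1448 0.2552] t 11.9
crate corners pred [array([190., 159.]), array([429., 158.]), array([422., 257.]), array([198., 257.])]
```

View pics/c7.png

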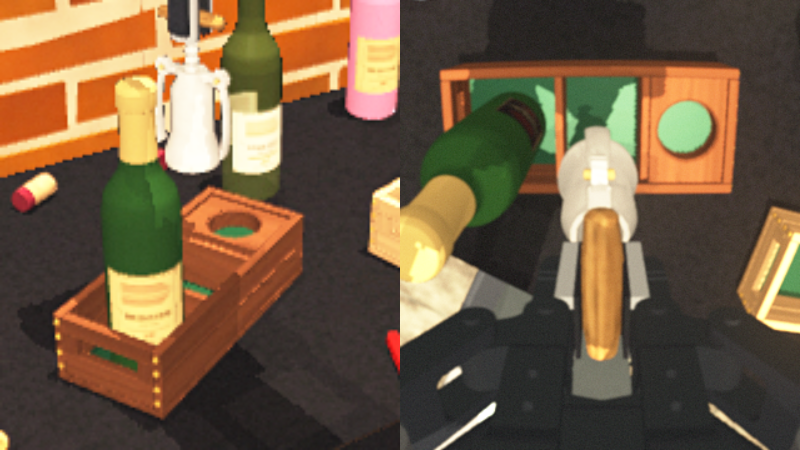

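{"api": "move_arm", "payload": {
  "increments": [0, 1, 25, 0, 0, 0, 0, 35, 0, 0, 0, 0, 30, 0, 0, 0, 0, 25, 0, 0, 0, 0, 15, 0, 0, 0, 0, 6, 0, 0, 0, 0, 2, 0, 0, 0, 0, 0, 0, 0]
}}

```text
time: 12.57
tool_pos: [0.4876, 0.144, 0.1172]
tool_rot: [-0.0, 0.969, 0.248, 0.0]
contact_force: [0.6, -0.2, -2.0]
gripper_width: 0.146
grasp_force: 58.8
```

{"api": "move_arm", "payload": {
  "increments": [0, 0, 2, 0, 0, 0, 0, 2, 0, 0, 0, 0, 1, 0, 0, 0, 0, 1, 0, 0, 0, 0, 0, 0, 0]
}}

```text
time: 12.98
tool_pos: [0.4872, 0.1437, 0.1113]
tool_rot: [0.0, 0.969, 0.248, 0.0]
contact_force: [0.2, -0.4, -0.0]
gripper_width: 0.144
grasp_force: 58.9
```

{"api": "move_arm", "payload": {
  "increments": [0, 0, 0, 0, 0.4, 0, 0, 0, 0, 0.4, 0, 0, 0, 0, 0.4, 0, 0, -15, 0, 0.4, 0, 0, -35, 0, 0.4, 0, 0, -40, 0, 0.4, 0, 0, -40, 0, 0.4, 0, 0, -25, 0, 0.4]
}}

```text
time: 13.65
tool_pos: [0.4882, 0.1439, 0.2712]
tool_rot: [0.0, 0.969, 0.248, 0.003]
contact_force: [1.0, 0.2, 0.4]
gripper_width: 0.401
grasp_force: 0.0
```

Run:
```python
from h import *
go(.645,.109,.20); i,d=load('top0'); print(onplane(d,272.4,186,.01))
```

```text
yaw now 28.7 spin 0 rows 0.0 shift [120.3 105.8  72.1] rows 4.2 pos [0.4882 0.1439 0.2712] t 13.65
[0.74459686 0.05858928 0.01      ]
```

{"api": "move_arm", "payload": {
  "increments": [20, 18, 0, 0, 0.6, 26, 23, 10, 0, 0.6, 26, 23, 20, 0, 0.6, 26, 23, 20, 0, 0.6, 22, 19, 15, 0, 0.6, 0, 0, 5, 0, 0.6, 0, 0, 0, 0, 0.6, 0, 0, 0, 0, 0.6]
}}

```text
time: 14.32
tool_pos: [0.6427, 0.1085, 0.1958]
tool_rot: [-0.0, 0.969, 0.248, -0.0]
contact_force: [0.3, 0.4, 1.0]
gripper_width: 0.6
grasp_force: 0.0
```

Run:
```python
from h import *
save('w8','wrist'); i,d=load('w8'); go(.648,.109,.03)
u,v=map(int,wproj(d,(.648,.109,.056))); print(u,v,d['state']['tool_pos']); h=cv2.cvtColor(i,cv2.COLOR_BGR2HSV)
y0,x0=v-40,u-40; H=h[y0:v+40,x0:u+40]
for r in range(0,80,3): print(y0+r,''.join('#' if (8<=p[0]<=30 and p[1]>60 and p[2]>90) else ('o' if p[2]>120 else '.') for p in H[r]))
m=cv2.inRange(H,(8,60,90),(30,255,255)); n,l,st,ce=cv2.connectedComponentsWithStats(m); k=1+np.argmax(st[1:,4]); print(st[k],ce[k]+[x0,y0], wplane(d,*(ce[k]+[x0,y0]),.056))
```

```text
yaw now 28.7 spin 0 rows 0.0 shift [  4.4   2.1 167.1] rows 4.0 pos [0.6429 0.1087 0.1971] t 14.3667
322 217 [0.64273776 0.10848091 0.19580867]
177 ................................................................................
180 ................................................................................
183 ................................................................................
186 .....................................#.######...................................
189 ................................oooooooooooooooo###.............................
192 ............................##oooooooooooooooooooooooo##........................
195 ...........................##ooooooooooooooooooooooooooo#.......................
198 .........................o#oooooooooooooooooooooooooooooo#......................
201 ........................#oooooooo################ooooooooo#.....................
204 .......................#oooooo######################oooooo##....................
207 ......................##ooooo########################ooooooo#...................
210 .................
[... 723 characters left out ...]
....................
237 ................................................................................
240 ................................................................................
243 ................................................................................
246 ................................................................................
249 ................................................................................
252 ................................................................................
255 ................................................................................
[ 22   9  35  42 676] [320.99112426 210.53402367] [0.65256339 0.11299764 0.056     ]
```

{"api": "move_arm", "payload": {
  "increments": [3, 1, 30, 0, 0.6, 2, 1, 38, 0, 0.6, 0, 0, 38, 0, 0.6, 0, 0, 30, 0, 0.6, 0, 0, 20, 0, 0.6, 0, 0, 9, 0, 0.6, 0, 0, 0, 0, 0.6, 0, 0, 0, 0, 0]
}}

```text
time: 15.03
tool_pos: [0.6493, 0.1094, 0.0331]
tool_rot: [0.0, 0.969, 0.248, 0.001]
contact_force: [-0.2, 0.7, 0.2]
gripper_width: 0.477
grasp_force: 0.0
```

{"api": "move_arm", "payload": {
  "increments": [0, 0, 0, 0, 0, 0, 0, 0, 0, 0, 0, 0, 0, 0, 0, 0, 0, 0, 0, 0, 0, 0, 0, 0, 0, 0, 0, 0, 0, 0]
}}

```text
time: 15.53
tool_pos: [0.6507, 0.1098, 0.0348]
tool_rot: [-0.0, 0.969, 0.248, 0.003]
contact_force: [-1.8, 2.0, 7.5]
gripper_width: 0.193
grasp_force: 59.9
```

{"api": "move_arm", "payload": {
  "increments": [0, 0, -20, 0, 0, 0, 0, -40, 0, 0, 0, 0, -40, 0, 0, 0, 0, -40, 0, 0, 0, 0, 0, 0, 0]
}}

```text
time: 15.95
tool_pos: [0.6544, 0.1093, 0.1841]
tool_rot: [0.002, 0.969, 0.248, 0.01]
contact_force: [1.1, 0.1, 1.8]
gripper_width: 0.197
grasp_force: 59.5
```

Run:
```python
from h import *
go(.519,.0885,.175,28.6)
```

```text
yaw now 28.7 spin 0.002 rows 0.0 shift [-129.   -46.6    6.4] rows 3.3 pos [0.6544 0.1093 0.1841] t 15.95
```

{"api": "move_arm", "payload": {
  "increments": [-20, -7, 0, 0, 0, -30, -11, 0, 0, 0, -32, -12, 0, 0, 0, -27, -10, 0, 0, 0, -15, -6, 0, 0, 0, 0, 0, 0, 0, 0, 0, 0, 0, 0, 0, 0, 0, 0, 0, 0]
}}

```text
time: 16.62
tool_pos: [0.5188, 0.0898, 0.172]
tool_rot: [0.0, 0.969, 0.248, 0.001]
contact_force: [0.0, -0.7, -0.0]
gripper_width: 0.196
grasp_force: 59.6
```

Run:
```python
from h import *
save('w9','wrist'); i,d=load('w9'); go(.519,.0885,.175,28.6); h=cv2.cvtColor(i,cv2.COLOR_BGR2HSV)
m=cv2.inRange(h,(45,60,40),(90,255,255)); u,v=map(int,wproj(d,(.519,.0885,.049))); print(u,v)
x0,y0=u-70,v-60; H=h[y0:v+70,x0:u+70]
for r in range(0,130,4): print(y0+r,''.join('g' if 45<=p[0]<=90 and p[1]>60 else('#' if (p[0]<=16 and p[1]>110 and p[2]>60) else('o' if p[2]>120 else '.')) for p in H[r,::2]))
```

```text
yaw now 28.7 spin 0.002 rows 0.0 shift [-0.5  1.2 -3.2] rows 0.1 pos [0.5189 0.0898 0.1718] t 16.6667
321 230
170 ###############################################################o#.....
174 ################################################################......
178 ............####################################################......
182 ggggggggggggo###################################################......
186 ggggggggggggo###################################################......
190 ggggggggggggo##################################################.......
194 gggggggggggg.###################################################......
198 oooggggggggg.##################################################.......
202 ooooooggggggo####################o.....o#######################.......
206 ooooooooggggg###############oggggggggggggggg.##################.......
210 ooooooooogggg#############ggggggggggggggggggggg.###############.......
214 ooooooooooggg###########.gggggggggggggggggggggggg.#############.......
218 ooooooooooggg##########.ggggggggggggggggggggggggggo############.......
222 oooooooooog
[... 784 characters left out ...]
#################........
266 #########################oooooooooooooooooooo#################........
270 #######################oooooooooooooooooooooooo###############........
274 ######################oooooooooooooooooooooooooo##############........
278 #####################oooooooooooooooooooooooooooo#############........
282 ####################oooooooooooooooooooooooooooooo############........
286 ####################oooooooooooooooooooooooooooooo###########o........
290 ####################oooooooooooooooooooooooooooooo##########oo........
294 #################ooooooo.oooooooo######ooooooo.ooooooo#######.........
298 .................oooooo..ooo###############ooo..oooooo................
```

Run:
```python
from h import *
i,d=load('w9'); p=d['state']['tool_pos']; print(np.round(wproj(d,(p[0],p[1],.1525)),1), np.round(wproj(d,(p[0],p[1],.058)),1), np.round(wproj(d,(p[0],p[1],.040)),1),wplane(d,323,228,.058))
```

```text
[319.2 291.4] [319.6 233.9] [319.7 227. ] [0.52386202 0.08979311 0.058     ]
```

{"api": "move_arm", "payload": {
  "increments": [2, 1.5, 20, 0, 0, 0, 0, 25, 0, 0, 0, 0, 20, 0, 0, 0, 0, 15, 0, 0, 0, 0, 9, 0, 0, 0, 0, 4, 0, 0, 0, 0, 1, 0, 0, 0, 0, 0, 0, 0]
}}

```text
time: 17.33
tool_pos: [0.521, 0.0895, 0.0776]
tool_rot: [0.0, 0.969, 0.248, 0.0]
contact_force: [-0.1, 0.9, -1.5]
gripper_width: 0.196
grasp_force: 59.6
```

{"api": "move_arm", "payload": {
  "increments": [0, 0, 1, 0, 0, 0, 0, 1, 0, 0, 0, 0, 1, 0, 0, 0, 0, 0, 0, 0]
}}

```text
time: 17.67
tool_pos: [0.5208, 0.0895, 0.0748]
tool_rot: [0.0, 0.969, 0.248, 0.001]
contact_force: [-0.1, 0.4, 0.1]
gripper_width: 0.198
grasp_force: 59.8
```

{"api": "move_arm", "payload": {
  "increments": [0, 0, 1, 0, 0, 0, 0, 0, 0, 0]
}}

```text
time: 17.83
tool_pos: [0.5211, 0.0896, 0.0748]
tool_rot: [0.0, 0.969, 0.248, 0.001]
contact_force: [-1.2, 0.5, 6.7]
gripper_width: 0.2
grasp_force: 61.0
```

{"api": "move_arm", "payload": {
  "increments": [0, 0, -1, 0, 0.4, 0, 0, 0, 0, 0.4, 0, 0, 0, 0, 0.4, 0, 0, -15, 0, 0.4, 0, 0, -35, 0, 0.4, 0, 0, -40, 0, 0.4, 0, 0, -40, 0, 0.7, 0, 0, -40, 0, 0.7]
}}

```text
time: 18.5
tool_pos: [0.5194, 0.0894, 0.2451]
tool_rot: [-0.0, 0.969, 0.248, -0.001]
contact_force: [1.2, -0.7, 0.5]
gripper_width: 0.67
grasp_force: 0.0
```

{"api": "move_arm", "payload": {
  "increments": [0, 0, -40, 0, 0.7, 0, 0, -35, 0, 0.7, 0, 0, -20, 0, 0.7, 0, 0, 0, 0, 0.7]
}}

```text
time: 18.83
tool_pos: [0.5221, 0.0895, 0.3458]
tool_rot: [0.001, 0.969, 0.248, 0.005]
contact_force: [0.8, -0.7, -0.2]
gripper_width: 0.701
grasp_force: 0.0
```

Run:
```python
from h import *
save('s10','scene'); save('t10','top'); go(.648,-.009,.345)
```

```text
yaw now 28.7 spin 0 rows 0.0 shift [ 64.8 147.6  -5.5] rows 3.9 pos [0.5203 0.0894 0.3394] t 18.9333
```

{"api": "move_arm", "payload": {
  "increments": [10, 23, -5, 0, 1, 16, 36, 0, 0, 1, 16, 36, 0, 0, 1, 14, 33, 0, 0, 1, 8, 19, 0, 0, 1, 0, 0, 0, 0, 1, 0, 0, 0, 0, 1]
}}

```text
time: 19.52
tool_pos: [0.6463, -0.0094, 0.34]
tool_rot: [-0.001, 0.969, 0.247, -0.003]
contact_force: [0.1, -0.0, 0.9]
gripper_width: 0.999
grasp_force: 0.0
```

Run:
```python
from h import *
save('w11','wrist'); i,d=load('w11'); go(.648,-.009,.2)
u,v=map(int,wproj(d,(.648,-.009,.268))); print(u,v); h=cv2.cvtColor(i,cv2.COLOR_BGR2HSV)
x0,y0=u-60,v-50; H=h[y0:v+50,x0:u+60]
for r in range(0,100,4): print(y0+r,''.join('#' if (8<=p[0]<=28 and p[1]>60 and p[2]>90) else('g' if 28<p[0]<80 and p[1]>60 else('o' if p[2]>120 else '.')) for p in H[r,::2]))
```

```text
yaw now 28.7 spin 0 rows 0.0 shift [  2.1   1.7 141. ] rows 3.4 pos [ 0.646  -0.0086  0.3411] t 19.5667
320 250
200 ...............gg######ggggggg.ggggggggggggggg..............
204 ...............ggg#g######gg.g.gggg###gggggggg..............
208 ...............gggg###################gggggggg..............
212 ................ggg###################ggggggg...............
216 .................ggg#g#g###############ggggg................
220 ..................ggggg##############gggggg.................
224 ...................ggg###############ggggg..................
228 ....................gg################gg....................
232 ....................g#################gg....................
236 ....................###################g....................
240 ....................###################.....................
244 ....................###################.....................
248 ....................###################.....................
252 .....................##################.....................
256 ......................################......................
260 ........................#############.......................
264 ............................#####...........................
268 ............................................................
272 ............................................................
276 ............................................................
280 ............................................................
284 ............................................................
288 ..............#########.....................................
292 .............###################............................
296 .............############################...................
```

{"api": "move_arm", "payload": {
  "increments": [3, 1, 30, 0, 1, 0, 0, 38, 0, 1, 0, 0, 33, 0, 1, 0, 0, 23, 0, 1, 0, 0, 12, 0, 1, 0, 0, 3, 0, 1, 0, 0, 0, 0, 1, 0, 0, 0, 0, 0]
}}

```text
time: 20.23
tool_pos: [0.6507, -0.008, 0.2072]
tool_rot: [0.001, 0.969, 0.248, 0.001]
contact_force: [-0.2, 0.3, 0.4]
gripper_width: 0.887
grasp_force: 0.0
```

{"api": "move_arm", "payload": {
  "increments": [0, 0, 0, 0, 0, 0, 0, 0, 0, 0, 0, 0, 0, 0, 0, 0, 0, 0, 0, 0, 0, 0, 0, 0, 0, 0, 0, 0, 0, 0]
}}

```text
time: 20.73
tool_pos: [0.6506, -0.0084, 0.2063]
tool_rot: [0.0, 0.969, 0.248, 0.001]
contact_force: [-0.7, 0.4, 4.1]
gripper_width: 0.277
grasp_force: 58.8
```

{"api": "move_arm", "payload": {
  "increments": [0, 0, -20, 0, 0, 0, 0, -35, 0, 0, 0, 0, -30, 0, 0, 0, 0, -15, 0, 0, 0, 0, 0, 0, 0]
}}

```text
time: 21.15
tool_pos: [0.6514, -0.0085, 0.3091]
tool_rot: [0.001, 0.969, 0.248, 0.003]
contact_force: [1.4, -0.3, -4.0]
gripper_width: 0.282
grasp_force: 59.5
```

Run:
```python
from h import *
c=np.array([.468,-.1395]); a=np.radians(104.5); uy=np.array([np.cos(a),np.sin(a)]); ux=np.array([uy[1],-uy[0]])
i,d=load('w2'); g=i.astype(np.float32)
S=np.arange(-.1,.1,.001)
for z in (.062,.051):
    prof=[]
    for s in S:
        px=[wproj(d,np.r_[c+s*uy+l*ux,z]) for l in np.arange(-.03,.031,.003)]
        m=np.array(px,np.float32).reshape(1,-1,2); v=cv2.remap(g,m,None,1)[0]; prof.append(np.median(v,0))
    P=np.array(prof)
    rg=P[:,2]-P[:,1]   # red-green: wood>0, felt<0
    print(z); rng=range(0,200) if z==.062 else range(85,118)
    print([(round(S[j]*1000),int(P[j,2]),int(rg[j])) for j in rng if (z==.051 or abs(S[j])>.074)])
```

```text
0.062
[(-100, 70, 9), (-99, 71, 10), (-98, 70, 10), (-97, 71, 10), (-96, 71, 9), (-95, 69, 8), (-94, 67, 8), (-93, 69, 11), (-92, 100, 23), (-91, 185, 38), (-90, 248, 25), (-89, 255, 0), (-88, 255, 0), (-87, 255, 0), (-86, 255, 0), (-85, 255, 0), (-84, 255, 0), (-83, 255, 0), (-82, 254, 10), (-81, 239, 43), (-80, 211, 57), (-79, 214, 61), (-78, 233, 57), (-77, 243, 51), (-76, 242, 52), (-75, 232, 58), (74, 74, -37), (75, 94, -16), (76, 133, 15), (77, 177, 42), (78, 215, 58), (79, 236, 59), (80, 234, 58), (81, 227, 61), (82, 239, 55), (83, 252, 37), (84, 255, 18), (85, 255, 15), (86, 255, 14), (87, 255, 14), (88, 255, 15), (89, 255, 28), (90, 244, 62), (91, 163, 49), (92, 87, 22), (93, 57, 9), (94, 54, 8), (95, 58, 9), (96, 58, 9), (97, 57, 7), (98, 57, 7), (99, 57, 7)]
0.051
[(-15, 183, -48), (-14, 182, -48), (-13, 183, -47), (-12, 183, -48), (-11, 183, -48), (-10, 183, -47), (-9, 182, -48), (-8, 182, -49), (-7, 183, -48), (-6, 182, -49), (-5, 180, -50), (-4, 194, -36), (-3, 232, -5), (-2, 252, 5), (-1, 255, 1), (0, 255, 0), (1, 255, 0), (2, 255, 0), (3, 255, 0), (4, 254, 15), (5, 222, 41), (6, 153, 34), (7, 94, -3), (8, 83, -29), (9, 112, -44), (10, 145, -48), (11, 169, -52), (12, 177, -53), (13, 179, -51), (14, 179, -50), (15, 178, -50), (16, 177, -51), (17, 176, -51)]
```

{"api": "move_arm", "payload": {
  "increments": [-20, -2, 0, 0, 0, -32, -2.5, 0, 0, 0, -37, -3, 0, 0, 0, -37, -3, 0, 0, 0, -37, -3, 0, 0, 0, -33, -2.5, 0, 0, 0, -19, -1, 0, 0, 0, 0, 0, 0, 0, 0]
}}

```text
time: 21.82
tool_pos: [0.4493, -0.0975, 0.3014]
tool_rot: [-0.001, 0.969, 0.246, -0.003]
contact_force: [1.0, 0.0, -4.8]
gripper_width: 0.276
grasp_force: 59.5
```

{"api": "move_arm", "payload": {
  "increments": [0, 0, 0, 0, 0, 0, 0, 0, 0, 0]
}}

```text
time: 21.98
tool_pos: [0.4528, -0.0962, 0.3028]
tool_rot: [-0.001, 0.969, 0.248, -0.001]
contact_force: [0.3, 0.7, -4.0]
gripper_width: 0.274
grasp_force: 59.5
```

Run:
```python
from h import *
save('w12','wrist'); save('s12','scene'); i,d=load('w12'); go(.4537,-.0969,.2163)
c=np.array([.4645,-.1385]); a=np.radians(104.5); uy=np.array([np.cos(a),np.sin(a)]); ux=np.array([uy[1],-uy[0]])
h=cv2.cvtColor(i,cv2.COLOR_BGR2HSV)
L=[np.round(wproj(d,np.r_[c+p*ux+q*uy,.062])).astype(int) for p,q in ((.049,.09),(.049,-.09),(-.049,-.09),(-.049,.09))]; print(L)
o=ortho(i,d,.062,*c,.13,.001); H=cv2.cvtColor(o,cv2.COLOR_BGR2HSV)
for r in range(0,260,6): print(130-r,''.join('#' if (8<=p[0]<=32 and p[2]>140) else('g' if 40<p[0]<90 and p[1]>50 else '.') for p in H[r,::3]))
```

```text
yaw now 28.7 spin 0 rows 0.0 shift [-0.   1.  87.3] rows 2.1 pos [ 0.4534 -0.0961  0.3036] t 22.0833
[array([289, 141]), array([451, 186]), array([424, 267]), array([269, 230])]
130 .......................................................................................
124 .......................................................................................
118 .......................................................................................
112 .......................................................................................
106 .......................................................................................
100 .......................................................................................
94 .......................................................................................
88 .......................................................................................
82 .......................................................................................
76 .......................................................................................
70 ...
[... 2411 characters left out ...]
##########.........................................
-92 .............................##############................######......................
-98 .............................................................######....................
-104 ..............................................................######...................
-110 ................................................................######.................
-116 ..................................................................######...............
-122 ...................................................................#######.............
-128 .....................................................................#######...........
```

{"api": "move_arm", "payload": {
  "increments": [1, 1, 15, 0, 0, 0, 0, 25, 0, 0, 0, 0, 20, 0, 0, 0, 0, 13, 0, 0, 0, 0, 7, 0, 0, 0, 0, 4, 0, 0, 0, 0, 0, 0, 0, 0, 0, 0, 0, 0]
}}

```text
time: 22.75
tool_pos: [0.4552, -0.0971, 0.222]
tool_rot: [0.0, 0.969, 0.248, 0.001]
contact_force: [0.6, -0.5, -5.6]
gripper_width: 0.279
grasp_force: 59.4
```

{"api": "move_arm", "payload": {
  "increments": [0, 0, 3, 0, 0, 0, 0, 2, 0, 0, 0, 0, 2, 0, 0, 0, 0, 1, 0, 0, 0, 0, 0, 0, 0]
}}

```text
time: 23.17
tool_pos: [0.4552, -0.0971, 0.2143]
tool_rot: [0.001, 0.969, 0.248, 0.001]
contact_force: [-0.1, 0.4, 0.7]
gripper_width: 0.273
grasp_force: 60.0
```

{"api": "move_arm", "payload": {
  "increments": [0, 0, 0, 0, 0.7, 0, 0, 0, 0, 0.7, 0, 0, 0, 0, 0.7, 0, 0, -15, 0, 0.7, 0, 0, -35, 0, 0.7, 0, 0, -40, 0, 0.7, 0, 0, -35, 0, 0.7, 0, 0, -20, 0, 0.7]
}}

```text
time: 23.83
tool_pos: [0.4555, -0.0973, 0.3634]
tool_rot: [0.002, 0.969, 0.248, 0.003]
contact_force: [0.1, -0.0, -0.0]
gripper_width: 0.699
grasp_force: 0.0
```

{"api": "move_arm", "payload": {
  "increments": [0, 0, 0, 0.1, 1, 0, 0, 0, 0.12, 1, 0, 0, 0, 0.122, 1, 0, 0, 0, 0.122, 1, 0, 0, 0, 0.122, 1, 0, 0, 0, 0.122, 1, 0, 0, 0, 0.122, 1, 0, 0, 0, 0.122, 1]
}}

```text
time: 24.5
tool_pos: [0.4546, -0.097, 0.3583]
tool_rot: [0.0, 0.974, -0.227, 0.0]
contact_force: [0.2, 0.3, -0.1]
gripper_width: 1.0
grasp_force: 0.0
```

{"api": "move_arm", "payload": {
  "increments": [0, 0, 0, 0.122, 1, 0, 0, 0, 0.122, 1, 0, 0, 0, 0.122, 1, 0, 0, 0, 0.122, 1, 0, 0, 0, 0.122, 1, 0, 0, 0, 0.122, 1, 0, 0, 0, 0.122, 1, 0, 0, 0, 0, 1]
}}

```text
time: 25.17
tool_pos: [0.4546, -0.097, 0.3582]
tool_rot: [-0.0, 0.794, -0.608, 0.0]
contact_force: [-0.5, 0.2, 1.5]
gripper_width: 1.006
grasp_force: 0.0
```

Run:
```python
from h import *
s=manip.state(); M=q2m(s['tool_rot']); print(np.degrees(np.arctan2(M[1,0],M[0,0])))
go(.375,-.29,.30,-75.5)
```

```text
-74.89583791263686
yaw now -74.9 spin 0.011 rows 0.1 shift [166.9 125.4  58.2] rows 5.2 pos [ 0.4546 -0.097   0.3582] t 25.1667
```

{"api": "move_arm", "payload": {
  "increments": [18, 13, 0, 0.01, 1, 29, 22, 0, 0, 1, 31, 23, 10, 0, 1, 31, 23, 15, 0, 1, 31, 23, 15, 0, 1, 27, 21, 12, 0, 1, 0, 0, 6, 0, 1, 0, 0, 0, 0, 1]
}}

```text
time: 25.83
tool_pos: [0.3747, -0.2909, 0.2979]
tool_rot: [-0.0, 0.791, -0.612, -0.002]
contact_force: [-1.0, 0.2, 0.2]
gripper_width: 1.003
grasp_force: 0.0
```

{"api": "move_arm", "payload": {
  "increments": [0, 0, 0, 0, 1, 0, 0, 0, 0, 1]
}}

```text
time: 26.0
tool_pos: [0.3767, -0.2897, 0.301]
tool_rot: [-0.0, 0.792, -0.61, 0.001]
contact_force: [-0.3, -0.4, -0.1]
gripper_width: 0.994
grasp_force: 0.0
```

Run:
```python
from h import *
save('w13','wrist'); i,d=load('w13'); go(.386,-.316,.1)
t,dt=load('top0')
print('foot pred',np.round(wproj(d,(.388,-.319,.003)),1),'rim pred',np.round(wproj(d,(.386,-.316,.155)),1),d['state']['tool_pos'])
h=cv2.cvtColor(i,cv2.COLOR_BGR2HSV)
u,v=map(int,wproj(d,(.388,-.319,.08))); x0,y0=u-110,max(0,v-100)
H=h[y0:v+120,x0:u+110]
for r in range(0,H.shape[0],6): print(y0+r,''.join('@' if p[2]>200 and p[1]<60 else('o' if p[2]>110 and p[1]<80 else('c' if p[1]>100 and p[2]>80 else ('-' if p[2]>65 else '.'))) for p in H[r,::3]), x0)
```

```text
yaw now -75.2 spin 0 rows 0.0 shift [ 27.6  -1.8 201.2] rows 4.9 pos [ 0.3769 -0.2895  0.3012] t 26.05
foot pred [318.6 163.6] rim pred [318.5 189.4] [ 0.37671294 -0.28966408  0.30095105]
72 .............c...........-----.-----..-c-c---------c--c-ccccccccccccccc--c 207
78 ..............cc-.......--.--------------------c------ccccc-ccccccccccccc- 207
84 ..............cccc.......---.-....---------------------c-c-cccccccccccc-oo 207
90 ...............ccc...............-.-----------------------cc----c-c-c--c-- 207
96 ..............-ccc...........-.-..-...--------------------c---c--c-c-cc--c 207
102 ..............cccc.............--..------.-.--.--------.------------------ 207
108 .............cccc...................-....-.----.---------.-----------c---- 207
114 ..............................-.......--..-.-.-----...--.--.-.------.----- 207
120 ...................................---....-.--.....-.-..----.-.-----c----- 207
126 ...............................-......-..-..--.------.---.-.-------------- 207
132 .............................-.....--..---....--...-....--.--...---c------ 207
138 
[... 1453 characters left out ...]
..............c------ooooooooooo 207
246 cccccccc-cccccccccc....................................c---o--oooooooooooo 207
252 ccccccc-ccccccccccc....................................----c.-oooooooooooo 207
258 ccccccccccccccccccc...................................c---------oooooooooo 207
264 ccccccccccccccccccc..................................-----o--o---------ooo 207
270 ccccccccccccccccccc..................................-c---.-oo---------ooo 207
276 ccccccccccccccccccc.................................-ccc----ooo---------oo 207
282 ccccccccccccccccccc................................---c----ooooo---------o 207
288 ccccccccccccccccccc................................c----.-ooooooo--------- 207
```

{"api": "move_arm", "payload": {
  "increments": [10, -3, 20, 0, 1, 14, -4, 30, 0, 1, 4, -1, 30, 0, 1, 0, 0, 15, 0, 1, 0, 0, 5, 0, 1, 0, 0, 0, 0, 1, 0, 0, 0, 0, 1]
}}

```text
time: 26.63
tool_pos: [0.3918, -0.3152, 0.2016]
tool_rot: [0.0, 0.792, -0.611, 0.001]
contact_force: [0.3, -0.8, 1.2]
gripper_width: 1.002
grasp_force: 0.0
```

Run:
```python
from h import *
save('w14','wrist'); i,d=load('w14'); p=d['state']['tool_pos']; print(p)
print('pred at tool xy: z0',np.round(wproj(d,(p[0],p[1],.003)),1),'rim',np.round(wproj(d,(p[0],p[1],.155)),1),'z.09',np.round(wproj(d,(p[0],p[1],.09)),1))
cv2.imwrite('pics/c14.png',cv2.resize(i[80:400,150:490],(800,753))[:600])
```

```text
[ 0.39177214 -0.31519494  0.20158142]
pred at tool xy: z0 [321.4 208.5] rim [321.3 271.6] z.09 [321.4 236.3]
```

View pics/c14.png

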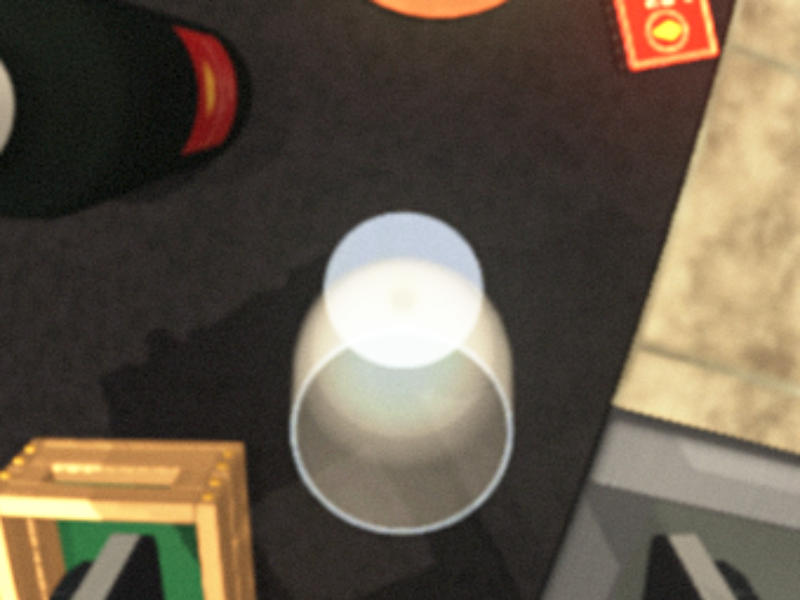

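{"api": "move_arm", "payload": {
  "increments": [4, 0, 20, 0, 1, 0, 0, 28, 0, 1, 0, 0, 25, 0, 1, 0, 0, 18, 0, 1, 0, 0, 10, 0, 1, 0, 0, 5, 0, 1, 0, 0, 0, 0, 1, 0, 0, 0, 0, 0.6]
}}

```text
time: 27.35
tool_pos: [0.3927, -0.32, 0.0957]
tool_rot: [0.0, 0.792, -0.611, 0.001]
contact_force: [0.1, -1.0, 0.1]
gripper_width: 0.886
grasp_force: 0.0
```

{"api": "move_arm", "payload": {
  "increments": [0, 0, 0, 0, 0.6, 0, 0, 0, 0, 0.6, 0, 0, 0, 0, 0.6, 0, 0, 0, 0, 0.6, 0, 0, 0, 0, 0.6]
}}

```text
time: 27.77
tool_pos: [0.3935, -0.3207, 0.0968]
tool_rot: [0.0, 0.791, -0.611, 0.003]
contact_force: [1.1, 0.5, 7.1]
gripper_width: 0.681
grasp_force: 64.8
```

{"api": "move_arm", "payload": {
  "increments": [0, 0, -20, 0, 0.6, 0, 0, -35, 0, 0.6, 0, 0, -40, 0, 0.6, 0, 0, -20, 0, 0.6, -14, -14, 0, 0, 0.6, -22, -22, 0, 0, 0.6, -25, -25, 0, 0, 0.6, -22, -22, 0, 0, 0.6]
}}

```text
time: 28.43
tool_pos: [0.4516, -0.2165, 0.2094]
tool_rot: [-0.0, 0.791, -0.612, 0.0]
contact_force: [1.2, -0.1, -1.6]
gripper_width: 0.677
grasp_force: 64.9
```

{"api": "move_arm", "payload": {
  "increments": [-20, -20, 0, 0, 0.6, -11, -10, 0, 0, 0.6, 0, 0, 0, 0, 0.6, 0, 0, 0, 0, 0.6]
}}

```text
time: 28.77
tool_pos: [0.4723, -0.1798, 0.2089]
tool_rot: [0.0, 0.792, -0.611, -0.0]
contact_force: [-1.2, 0.6, -1.5]
gripper_width: 0.679
grasp_force: 64.9
```

Run:
```python
from h import *
save('w15','wrist'); i,d=load('w15'); go(.475,-.1792,.105,-75.5)
c=np.array([.4645,-.1385])
o=ortho(i,d,.062,*c,.13,.001); H=cv2.cvtColor(o,cv2.COLOR_BGR2HSV)
for r in range(0,260,6): print(130-r,''.join('#' if (8<=p[0]<=32 and p[2]>140 and p[1]>40) else('g' if 40<p[0]<90 and p[1]>50 else ('o' if p[2]>150 else '.')) for p in H[r,::3]))
```

```text
yaw now -75.3 spin 0.003 rows 0.0 shift [ -0.5  -3.2 103.9] rows 2.5 pos [ 0.4721 -0.1804  0.2089] t 28.8167
130 .......................................................................................
124 .......................................................................................
118 .......................................................................................
112 .......................................................................................
106 .......................................................................................
100 .......................................................................................
94 .......................................................................................
88 ................................................g......................................
82 .........g.............................................................................
76 .......................................................................................
70 ..........o#.#.#................................................######..
[... 2342 characters left out ...]
##o##..............................................
-92 ooooo.............o########.......#####................................................
-98 oooo............oo#####.........###o...................................................
-104 ooo............o####.........###.#.....................................................
-110 oo..........oo#.........##oo#o#........................................................
-116 o.........oo............oooo##.........................................................
-122 .......................................................................................
-128 .......................................................................................
```

{"api": "move_arm", "payload": {
  "increments": [0, -4.5, 18, 0, 0.6, 0, 0, 25, 0, 0.6, 0, 0, 23, 0, 0.6, 0, 0, 16, 0, 0.6, 0, 0, 10, 0, 0.6, 0, 0, 5, 0, 0.6, 0, 0, 2, 0, 0.6, 0, 0, 0, 0, 0.6]
}}

```text
time: 29.48
tool_pos: [0.4769, -0.1797, 0.1104]
tool_rot: [-0.0, 0.791, -0.611, 0.0]
contact_force: [-0.6, -0.5, -2.3]
gripper_width: 0.677
grasp_force: 64.9
```

{"api": "move_arm", "payload": {
  "increments": [0, 0, 2, 0, 0.6, 0, 0, 2, 0, 0.6, 0, 0, 1, 0, 0.6, 0, 0, 1, 0, 0.6, 0, 0, 0, 0, 0.6]
}}

```text
time: 29.9
tool_pos: [0.4772, -0.1794, 0.1048]
tool_rot: [0.0, 0.792, -0.611, 0.001]
contact_force: [0.2, -0.1, 1.7]
gripper_width: 0.679
grasp_force: 65.2
```

{"api": "move_arm", "payload": {
  "increments": [0, 0, 0, 0, 1, 0, 0, 0, 0, 1, 0, 0, 0, 0, 1, 0, 0, -15, 0, 1, 0, 0, -30, 0, 1, 0, 0, -40, 0, 1, 0, 0, -40, 0, 1, 0, 0, -40, 0, 1]
}}

```text
time: 30.57
tool_pos: [0.4763, -0.1788, 0.2704]
tool_rot: [0.0, 0.791, -0.611, -0.0]
contact_force: [0.3, -0.8, -0.5]
gripper_width: 1.002
grasp_force: 0.0
```

{"api": "move_arm", "payload": {
  "increments": [0, 0, -40, 0, 1, 0, 0, -40, 0, 1, 30, 20, 0, 0, 1, 30, 25, 0, 0, 1, 30, 25, 0, 0, 1, 30, 25, 0, 0, 1, 25, 10, 0, 0, 1, 0, 0, 0, 0, 1]
}}

```text
time: 31.23
tool_pos: [0.4101, -0.3498, 0.3482]
tool_rot: [0.001, 0.79, -0.613, -0.0]
contact_force: [-0.6, 1.3, -1.3]
gripper_width: 1.004
grasp_force: 0.0
```

Run:
```python
from h import *
print(manip.state()['tool_pos'])
save('tf','top'); save('sf','scene'); t,d=load('tf'); s,ds=load('sf')
t0=load('top0')[0]
def blob(img,lo,hi,roi):
    x0,y0,x1,y1=map(int,roi); H=cv2.cvtColor(img[y0:y1,x0:x1],cv2.COLOR_BGR2HSV); m=cv2.inRange(H,lo,hi); n,l,st,ce=cv2.connectedComponentsWithStats(m)
    if n<2: return None
    k=1+np.argmax(st[1:,4]); return (ce[k]+[x0,y0]).round(1),st[k].tolist()
def near(dd,p,z,r=14): u,v=proj(dd,(*p,z)); return (u-r,v-r,u+r,v+r)
print('gold cap', proj(d,(.4505,.2119,.249)), blob(t,(12,90,90),(30,255,255),near(d,(.4505,.2119),.249)))
print('cork', proj(d,(.4552,-.0971,.276)), blob(t,(8,60,90),(30,255,255),near(d,(.4552,-.0971),.276)))
print('handle', proj(d,(.4872,.1437,.127)), blob(t,(8,100,90),(30,255,255),near(d,(.4872,.1437),.127,18)))
print('stopper', proj(d,(.521,.0895,.096)), blob(t,(0,0,170),(179,70,255),near(d,(.521,.0895),.06,14)))
print('glass rim', proj(d,(.477,-.179,.163)), blob(t,(0,0,150),(179,70,255),near(d,(.477,-.179),.11,24)))
print('scene gold cap', proj(ds,(.4505,.2119,.249)), blob(s,(12,60,90),(30,255,255),near(ds,(.4505,.2119),.23,25)))
print('scene cork', proj(ds,(.4552,-.0971,.276)), blob(s,(8,60,90),(30,255,255),near(ds,(.4552,-.0971),.26,25)))
# bystanders unchanged in top view?
for n,p in (('used',(.533,.348)),('wood',(.391,.354)),('dark',(.497,-.37))):
    u,v=map(int,proj(d,(*p,.05))); print(n,cv2.absdiff(t,t0)[v-20:v+20,u-20:u+20].mean())
for n,dif in (('top',cv2.absdiff(t,t0)),): 
    m=(cv2.GaussianBlur(dif,(5,5),0).max(2)>45)[100:400,110:560]
    for r in range(0,300,10): print(100+r,''.join('#' if x else '.' for x in m[r,::6]))
```

```text
[ 0.41012806 -0.34977883  0.34824413]
gold cap (np.float64(230.65422065288232), np.float64(294.1335093735746)) (array([232.9, 297.7]), [0, 1, 28, 27, 170])
cork (np.float64(369.8302221379104), np.float64(248.5829109677452)) (array([368.3, 253.8]), [0, 5, 28, 23, 226])
handle (np.float64(262.6114634300698), np.float64(279.44312435164954)) (array([261.5, 274.8]), [0, 0, 36, 36, 585])
stopper (np.float64(281.94121398340536), np.float64(262.1954333816387)) (array([283.5, 266.5]), [9, 9, 14, 15, 151])
glass rim (np.float64(397.2205442664871), np.float64(241.382531993711)) (array([390.6, 250.9]), [0, 5, 39, 43, 924])
scene gold cap (np.float64(251.41111987363115), np.float64(201.8798239995079)) (array([251.5, 210.8]), [0, 0, 50, 50, 1716])
scene cork (np.float64(387.73132015883596), np.float64(156.51453079210825)) (array([375.5, 161.8]), [0, 0, 33, 50, 1412])
used 1.704375
wood 1.8691666666666666
dark 7.262291666666667
100 ...........................................................................
110 ...........................................................................
120 .........
[... 1526 characters left out ...]
.....#####..............................#############..#####
320 .....................###..............................#############.#######
330 .....................................................######################
340 ....................................................#######.###############
350 .......................................#####.......######.#..#######.######
360 .....................................########.....######...###.############
370 ...................................###...######..############..############
380 .................................#####...##.###########.###.##############.
390 ................................#.#####...#.####.########....############..
```

```bash
python3 -c "
from plant import manip
print(manip.job_done(), manip.state()['time'])"
```

```text
the job is handed in; nothing more can be done
the job is handed in; nothing more can be done
```

I handed the job in at about 31 s of the 131 s allowed. The gold-capsule bottle, corkscrew and steel stopper are in the dark crate; the corked bottle and clean glass are in the pale crate. The end of the pale crate I used for the bottle rests on a roughly 1 mm partition offset, and I checked the finished crates by colour masks only, having used all 14 picture views. The used glass and wooden stopper are unchanged in the last top view. The dark bottle's patch there changed slightly more, with the arm near it, and I did not measure it separately.

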